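# Shut the engraver and hold its speed knob on the third click

### The arm

A 7-joint arm with a two-finger parallel gripper is mounted at the origin on the work surface. World frame = base frame: x ahead of the robot, y to its left, z up, the work surface at z = 0. Lengths are in m, angles in rad, forces in N, time in s.
With the tool pointing down it reaches from about 0.425 to 0.875 m from the base axis. Payload 4.7 kg.
Tool frame: the origin (TCP) lies at the very end of the fingers, on their centre line; the grasp point (between the pads) lies 19 mm behind it; z points along the fingers, x is the direction in which the jaws open and shut, and the axes are right-handed (so a half turn about z gives the same grasp; the last joint's range is limited). The gripper opens to 85 mm and grips with 20 to 120 N. Pads are 22 mm wide; open, the fingers measure 114 mm over their backs; the gripper's body (76 mm by 85 mm) begins 54 mm behind the grasp point. The pads swing forward as they close: fully open they stand 13 mm farther back than shut.
Start: joints at [1.334, 0.321, -0.07, 1.45, 0.023, 1.371, -0.057], TCP at [0.161, -0.63, 0.205] pointing down, gripper open.
Joint ranges: [-2.86, 2.86], [-0.3, 2.09], [-1.38, 1.24], [0.06, 2.45], [-1.56, 4.7], [0.09, 2.05], [-2.69, 2.69]. Speed limits (rad/s): [2.57, 2.57, 3.14, 3.14, 3.14, 3.14, 3.14].

### API

Orientations are given as a unit quaternion [w, x, y, z].
In Python, from station import sense, viewer, finish_job gives the robot as it stands.
- The arm moves only by the tool servo_tool, never from a script. Its argument "series" is a list that holds one entry, the list of rows, each a list of 5 numbers: the closure, from 0 (fully open) to 1 (shut), then the shift along the tool's x, y, z in mm, then the turn about the tool's z in rad. In form: [[[fingers, x, y, z, twist], ...]]. A call has 1 to 8 rows; each row shifts and turns the commanded pose from where the row before left it, along the tool's axes as they then stand; what a row does not reach is not made up. A row lasts 1/12 s, in which the tool goes at most 41.7 mm and 7.16 degrees, less where a joint would pass 70% of its speed; a pose out of reach is approached as far as the arm can. A call is refused whole if a number of a shift passes 41.7 or a number of a turn 0.125, either way. A call with a gripper value outside its range is refused whole. The fingers move at their own pace and stop on an object; the grip force is fixed at half the most. Time passes only in rows, so rows that do not move let the fingers close. It gives the time, the measured TCP pose, the force and the opening at its end, in the units of the state.
- sense(): the state, without advancing time (a new reading comes with each control period).
- viewer.capture(name): name is "scene" or "top"; returns (picture, depth): 400x640x3 uint8, red, green, blue; 400x640 float32, m along the optical axis (not along the pixel's ray), 0 where there is no reading.
- viewer.camera_info(name): a dict with "fx", "fy", "cx", "cy" (pixels), "rvec" (rotation vector, rad) and "tvec" (3), from world to camera coordinates, as OpenCV has them. Camera axes: x right, y down, z forward; pixel columns grow to the right and rows downward; lengths in m; the calibration is good to about 2 mm. A picture is of the moment at which its call begins. camera_info takes no time and is no camera call.
- finish_job(): hands the job in, once; it reports no verdict.
Trained networks look in the newest picture that a camera, given by its name, has taken for a name from the list of things; names that differ only in an ending like _2 or _b are one class to them, and where a whole thing is asked for, a point or a joint stands for the part that bears it (a point fixed in the world has none). Each returns a list of dicts, best first, with "conf" (0 to 1); they miss things now and then, are a little off and sometimes report something else, mostly with a low value. They report only what shows in the picture. A call takes as long as a camera call. They do not tell look-alikes from the thing itself.
- viewer.boxes_of(target, camera): "extent" ([left, top, right, bottom] in pixels, round what is visible of it).
- viewer.landmark_of(target, camera): "xy" ([column, row] in pixels: a listed point, or the origin of a listed thing).
The state is a dict: "time": time; "joint_positions": joint angles; "qvel": joint speeds; "joint_efforts": joint torques, N m; "eef_pos": TCP position; "tool_rot": TCP orientation; "contact_force": force on the tool from outside, world axes, zero at the start; "wrist_torque": the same for the moment, N m; "opening": finger opening in m.
Only numpy, scipy, OpenCV 4.12 (cv2) and the standard library are available. Lean on these libraries where they do the work, as an engineer would, in place of code of your own. Each camera call takes 0.05 s, during which the arm holds its last target.

### The job

Swing the block engraver's open door shut, without slamming it, until it snaps home on its catch. Then grip the black bar knob on the grey control box and turn it clockwise from off, feeling for the clicks, to the third click and not on to the fourth; it is a hold-to-run control that springs back when let go, so turn it only with the door shut, finish while still holding it there, and leave everything else on the bench where it is.

Things in the scene. Friction and masses are not known exactly. Their poses are not given: they have to be found in the camera images.
- engraver: white desktop block-engraving machine, a fixed cabinet 320 mm wide, 300 mm deep, 250 mm high (spigot and grip at the back of its top rise to 275 mm). Origin: centre of its underside; the door is on the face at local x = -150 mm, local z is up. It stands at the robot's left, door side towards the robot's right (-y)
- door (a joint): engraver's door, rad: 0 = fully shut on its stop, positive = open (starts 0.5 to 0.95). Closes clockwise seen from above. Light friction: it stays where it is left. At 0.055 rad (16 mm at the free edge) it meets a sprung roller catch, which takes some 6 to 10 N at door_push to pass, else it springs the door back; past about 0.026 rad it snaps and draws the door home to 0
- door_hinge (a point): on the upright hinge axis at the door's far (+x) edge, mid-thickness, half height. The door is an aluminium frame with a clear window, 290 mm wide, 195 mm high, 18 mm thick, from 40 to 235 mm above the bench, about 0.7 kg
- door_push (a point): point on the outer face of the door's solid 32 mm high top rail, 16 mm below the door's top edge and 210 mm from the hinge axis (free edge: 290 mm); it moves with the door. Site axes: x points inwards through the door (the direction to push), y from the hinge to the free edge, z up
- door_handle (a point): middle of the dark upright bar handle, 10 mm thick and 80 mm long, its axis 30 mm off the outer face, 272 mm from the hinge axis; moves with the door; same axes as door_push
- control_box: grey box on the bench, 160 mm (local x) by 120 mm (local y) by 70 mm high, fixed; origin: centre of its underside. The knob's axis is vertical and passes local x = -25 mm, y = 0. Nothing else on its top is taller than 8 mm
- speed_knob (a joint): hold-to-run knob, rad: 0 = off, positive = clockwise from above. Notches (clicks) every 24 degrees: third 1.257, fifth and last 2.094. A spring returns it right to off when let go: 0.13 Nm at off, 0.16 at the third notch, with a ripple of 0.07 from the notches: between notches the turning torque falls, and it rises through the notch's middle; a click is one fall and rise. At most 0.25 Nm
- knob_grip (a point): on the knob's upright axis, 100 mm above the bench, the height to grip. Black knob: round skirt 48 mm across, 73 to 81 mm above the bench, with a bar grip on it 46 mm long, 14 mm thick, up to 111 mm above the bench. Site x runs along the bar and turns with it; at off it is the box's local x, white pointer end at -x
- knob_pointer (a point): pointer end of the knob's bar, on its top, 22 mm from the axis
- gouge: bystander: wood-handled carving gouge, 140 mm long, 26 mm thick, lying on the bench; origin under its middle
- bench_brush: bystander: bench brush with a white handle and dark bristles, 150 x 140 mm, 31 mm high, lying on a fixed orange-stained carved wood block (18 mm thick) at the robot's right; origin at its underside
- brayer: bystander: ink roller, rubber roll 100 mm wide and 32 mm thick with a wire frame and wood handle, 180 mm long; origin under the roll
- ink_tin: bystander: closed metal ink tin, 84 mm across, 55 mm high; origin under its centre
- solvent_bottle: bystander: white plastic bottle with black cap, 60 mm across, 160 mm high; origin under its centre
- pencil_cup: bystander: white ceramic cup, 72 mm across, 95 mm high; origin under its centre
- collet_wrench: bystander: steel spanner, 150 mm long, less than 15 mm thick, lying on the bench, often under the open door (which passes 40 mm above the bench); origin at its underside
- cutter_tray: bystander: small black open tray with partitions, 100 x 70 x 25 mm; origin under its centre
Things that resemble listed ones, but are neither listed nor needed, are in the scene too. Several things look just like the control_box: the one meant starts farthest from the robot's base.

How it is judged:
On the way, in this order (a step that is already met when the one before it is completed fails the run):
1. the door is shut and seated on its catch while the knob is still at off (value of joint door below 0.015 rad and value of joint speed_knob below 0.1 rad), for 0.3 s.
2. the fingers hold the knob on the third click (value of joint speed_knob between 1.09664 and 1.41664 rad and contact force between the fingers and speed_knob above 2 N), for 0.5 s.
At the end, for the whole second after the job is handed in: The door is home on its catch (under 0.015 rad), the knob stands on its third click (1.257 rad, within 0.16) and is at rest, held there by the fingers (contact force over 2 N) (all of step 2 and value of joint door below 0.015 rad and velocity of joint speed_knob between -0.2 and 0.2 rad/s); the arm keeps its last pose, push and grip.
It fails at once if the knob is turned past the third click into the fourth (value of joint speed_knob above 1.55 rad).
It fails at once if the knob is turned on while the door is not shut (value of joint speed_knob above 0.2 rad and value of joint door above 0.03 rad).
It fails at once if the door is slammed (free edge faster than 0.6 m/s) (velocity of joint door below -2 rad/s and value of joint door above 0.06 rad).
It fails at once if a bystander on the bench is moved by more than 25 mm (distance of any of gouge, bench_brush, brayer, ink_tin, solvent_bottle, pencil_cup, collet_wrench, cutter_tray from where it was at the start of the episode above 0.025 m).
It also fails if it takes over 70 s, if anything falls off the work surface, if the arm or the gripper's body presses on something with over 40 N, if the wrist force passes 120 N, or if a joint passes its speed limit or range.

## Working session

There is one attempt and no reset: what is moved stays moved. The work goes in short steps, Python scripts to look and compute and a tool call to move; the robot and the scene stay as the last step left them, time stands still between calls to the robot, and variables do not carry over. Pictures are saved under pics/ and viewed, and the job is handed in when it is done.

Besides the shell and the picture viewer there is one more tool, called after ">>>" as name(argument=value, ...) on one line, values as JSON. servo_tool: Moves the arm, as the interface text tells. Its arguments: {"type":"object","properties":{"series":{"type":"array","items":{"type":"array","items":{"type":"array","items":{"type":"number"}}}}},"required":["series"]}

```bash
mkdir -p pics; ls; cat > h.py <<'E'
import numpy as np, cv2
from scipy.spatial.transform import Rotation as R
from station import sense, viewer, finish_job
def cam(n):
    c=viewer.camera_info(n); K=np.array([[c['fx'],0,c['cx']],[0,c['fy'],c['cy']],[0,0,1]])
    return K,np.array(c['rvec'],float),np.array(c['tvec'],float)
def unproj(n,u,v,d):
    K,r,t=cam(n); Rm=cv2.Rodrigues(r)[0]
    p=np.array([(u-K[0,2])/K[0,0]*d,(v-K[1,2])/K[1,1]*d,d]); return Rm.T@(p-t.ravel())
def onplane(n,u,v,z):
    K,r,t=cam(n); Rm=cv2.Rodrigues(r)[0]; c=-Rm.T@t.ravel()
    d=Rm.T@np.linalg.inv(K)@np.array([u,v,1]); return c+d*(z-c[2])/d[2]
def proj(n,p):
    K,r,t=cam(n); return cv2.projectPoints(np.array(p,float).reshape(-1,1,3),r,t,K,None)[0].reshape(-1,2)
def cloud(n,depth):
    K,r,t=cam(n); Rm=cv2.Rodrigues(r)[0]; v,u=np.indices(depth.shape)
    P=np.stack([(u-K[0,2])/K[0,0]*depth,(v-K[1,2])/K[1,1]*depth,depth],-1)
    W=(P-t.ravel())@Rm; W[depth<=0]=np.nan; return W
def save(name,img): cv2.imwrite('pics/'+name,img[:,:,::-1])
E
python3 - <<'E'
from h import *
np.set_printoptions(precision=4,suppress=True)
print(sense())
for n in ("scene","top"):
    im,d=viewer.capture(n); save(n+'0.png',im); np.savez(n+'0.npz',im=im,d=d)
    for t in ("control_box","engraver","speed_knob"):
        print(n,t,[(x['extent'],round(x['conf'],2)) for x in viewer.boxes_of(t,n)])
    for t in ("control_box","knob_grip","knob_pointer","door_hinge","door_push","door_handle","engraver"):
        print(n,t,[(x['xy'],round(x['conf'],2)) for x in viewer.landmark_of(t,n)])
    print(cam(n))
E
```

```text
pics
{'time': 0.0, 'joint_positions': array([ 1.3341,  0.3218, -0.0701,  1.4517,  0.0226,  1.3708, -0.0569]), 'qvel': array([0.0006, 0.0015, 0.0007, 0.0021, 0.0008, 0.    , 0.001 ]), 'joint_efforts': array([  0.0005, -49.3582,  -0.3827, -31.4324,   0.0128,   0.0115,
        -0.    ]), 'eef_pos': array([ 0.1611, -0.6291,  0.2039]), 'tool_rot': array([-0.0006,  0.79  , -0.6131, -0.0008]), 'contact_force': array([-0.2191, -0.2887,  0.9471]), 'wrist_torque': array([-0.0258,  0.024 , -0.0325]), 'opening': 0.08531705254794214}
scene control_box [([262.4, 162.4, 325.9, 220.6], 0.92), ([315.8, 126.8, 371.2, 174.8], 0.74)]
scene engraver [([341.4, 213.2, 593.4, 399.4], 0.82)]
scene speed_knob [([295.9, 169.3, 310.0, 181.6], 0.73), ([341.3, 130.1, 355.2, 140.5], 0.59)]
scene control_box [([294.4, 194.0], 0.87), ([339.0, 153.4], 0.85)]
scene knob_grip [([350.3, 134.9], 0.64), ([299.8, 173.8], 0.46)]
scene knob_pointer [([355.9, 129.5], 0.72), ([303.5, 168.0], 0.62)]
scene door_hinge [([350.6, 346.8], 0.97)]
scene door_push [([352.2, 238.3], 0.92)]
scene door_handle [([343.5, 236.3], 0.85), ([22
[... 309 characters left out ...]
27.1], 0.66), ([274.8, 121.1, 294.9, 149.8], 0.33)]
top engraver [([113.3, 134.4, 284.1, 239.7], 0.89)]
top speed_knob [([355.1, 203.2, 368.8, 216.6], 0.41)]
top control_box [([381.6, 270.1], 0.62), ([358.8, 204.6], 0.58)]
top knob_grip [([363.6, 210.7], 0.58), ([380.9, 282.0], 0.51)]
top knob_pointer [([365.3, 210.1], 0.61), ([380.7, 286.7], 0.48)]
top door_hinge [([214.7, 149.5], 0.86)]
top door_push [([262.7, 178.8], 0.67)]
top door_handle [([278.9, 188.9], 0.8)]
top engraver [([263.1, 178.5], 0.44)]
(array([[395.7628,   0.    , 320.8189],
       [  0.    , 395.7628, 196.29  ],
       [  0.    ,   0.    ,   1.    ]]), array([ 2.1187, -2.1563,  0.2041]), array([-0.1165,  0.5383,  1.4284]))
```

View pics/scene0.png

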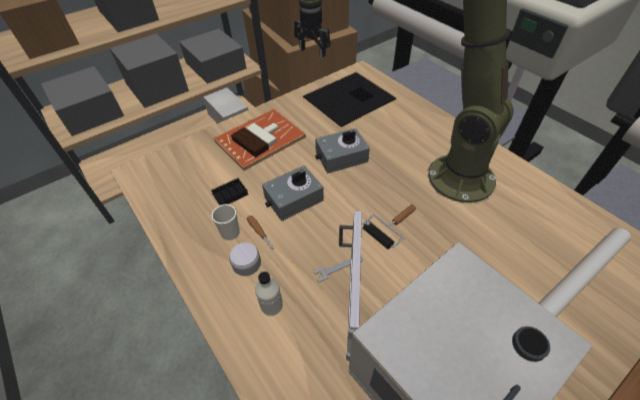

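View pics/top0.png

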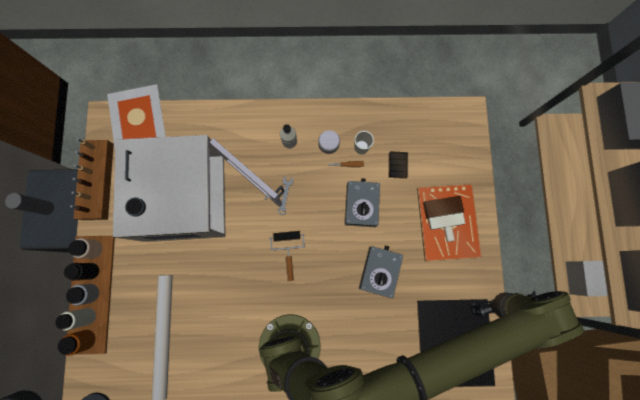

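```bash
python3 - <<'E'
from h import *
np.set_printoptions(precision=4,suppress=True)
for n,pts in (("scene",dict(boxA=(294.4,194,0.0),boxB=(339,153.4,0),gripB=(350.3,134.9,.1),gripA=(299.8,173.8,.1),ptrB=(355.9,129.5,.111),ptrA=(303.5,168,.111),hinge=(350.6,346.8,.1375),push=(352.2,238.3,.219),handle=(343.5,236.3,.1375))),
 ("top",dict(boxA=(381.6,270.1,0),boxB=(358.8,204.6,0),gripB=(363.6,210.7,.1),gripA=(380.9,282,.1),ptrB=(365.3,210.1,.111),ptrA=(380.7,286.7,.111),hinge=(214.7,149.5,.1375),push=(262.7,178.8,.219),handle=(278.9,188.9,.1375)))):
    for k,(u,v,z) in pts.items():
        p=onplane(n,u,v,z); print(n,k,p,np.hypot(*p[:2]))
E
```

```text
scene boxA [ 0.4924 -0.2931  0.    ] 0.5729786153722428
scene boxB [ 0.2498 -0.3557  0.    ] 0.4346633274059697
scene gripB [ 0.2302 -0.3206  0.1   ] 0.3946785040040344
scene gripA [ 0.4752 -0.2751  0.1   ] 0.5491232213219214
scene ptrB [ 0.2055 -0.3207  0.111 ] 0.3808768061969951
scene ptrA [ 0.4571 -0.2795  0.111 ] 0.5357658785744359
scene hinge [0.7057 0.2445 0.1375] 0.7468956433883963
scene push [0.5617 0.0739 0.219 ] 0.5664971552003595
scene handle [0.5362 0.014  0.1375] 0.5363532492751398
top boxA [ 0.2607 -0.3488  0.    ] 0.43543658832559134
top boxB [ 0.5098 -0.2722  0.    ] 0.5778980776039487
top gripB [ 0.4721 -0.2771  0.1   ] 0.547468547602449
top gripA [ 0.2215 -0.3279  0.1   ] 0.39569299829381416
top ptrB [ 0.4727 -0.2819  0.111 ] 0.5503487307528658
top ptrA [ 0.2062 -0.3247  0.111 ] 0.3846281289168149
top hinge [0.6957 0.2503 0.1375] 0.739355981677347
top push [0.568  0.0684 0.219 ] 0.5720652128862678
top handle [0.5491 0.0222 0.1375] 0.549547420939072
```

```bash
python3 - <<'E'
from h import *
np.set_printoptions(precision=4,suppress=True)
for n in ("top","scene"):
    z=np.load(n+'0.npz'); W=cloud(n,z['d'])
    X=W.reshape(-1,3)
    # box top
    m=(abs(X[:,0]-.5)<.14)&(abs(X[:,1]+.28)<.12)&(X[:,2]>.06)&(X[:,2]<.078)
    r=cv2.minAreaRect((X[m,:2]*1000).astype(np.float32)); print(n,'box',m.sum(),r,np.median(X[m,2]))
    m=(np.hypot(X[:,0]-.473,X[:,1]+.276)<.05)&(X[:,2]>.09)&(X[:,2]<.125)
    print('knob',m.sum()); 
    if m.sum()>4: print(X[m].mean(0),X[m].max(0),cv2.minAreaRect((X[m,:2]*1000).astype(np.float32)))
    # door top
    m=(X[:,0]>.45)&(X[:,0]<.74)&(X[:,1]>-.1)&(X[:,1]<.27)&(X[:,2]>.222)&(X[:,2]<.243)
    P=X[m]; print('door',len(P))
    vx=cv2.fitLine(P[:,:2].astype(np.float32),cv2.DIST_HUBER,0,.01,.01).ravel(); 
    s=(P[:,:2]-vx[2:])@vx[:2]; print(vx,s.min(),s.max(),vx[2:]+vx[:2]*s.min(),vx[2:]+vx[:2]*s.max(),np.degrees(np.arctan2(vx[1],vx[0])), np.median(P[:,2]))
    m=(X[:,1]>.1)&(X[:,2]>.243)&(X[:,2]<.256)&(X[:,0]<.8)&(X[:,0]>.3)&(X[:,1]<.7)
    print('eng',cv2.minAreaRect((X[m,:2]*1000).astype(np.float32)))
    im=z['im']
    for nm,p in (('k',[.473,-.276,.1]),('d',[.55,.06,.2])):
        u,v=proj(n,p)[0].astype(int); c=im[max(0,v-45):v+45,max(0,u-60):u+60]; save(f'{n}_{nm}.png',cv2.resize(c,None,fx=6,fy=6,interpolation=cv2.INTER_CUBIC))
E
```

```text
top box 1280 ((506.6138000488281, -277.66375732421875), (120.83854675292969, 161.1293182373047), 85.11920928955078) 0.06966140337583855
knob 59
[ 0.48   -0.2749  0.1076] [ 0.5025 -0.2676  0.1144] ((480.8097229003906, -275.1396789550781), (13.544454574584961, 43.225467681884766), 86.80683135986328)
door 626
[0.6517 0.7585 0.6101 0.147 ] -0.16039401541730197 0.1446163096703176 [0.5056 0.0253] [0.7044 0.2567] 49.330456 0.23346270532470664
eng ((548.2429809570312, 392.65985107421875), (319.9748840332031, 301.4237976074219), 2.4113218784332275)
scene box 1314 ((507.99041748046875, -274.86163330078125), (124.05998229980469, 160.35157775878906), 85.09173583984375) 0.07131347121327318
knob 112
[ 0.4841 -0.2701  0.1055] [ 0.5072 -0.2642  0.1155] ((483.35003662109375, -271.85064697265625), (17.18572998046875, 46.08034896850586), 82.72297668457031)
door 1058
[0.6745 0.7383 0.5885 0.1188] -0.12146947193732789 0.19639218311264212 [0.5066 0.0291] [0.721  0.2638] 47.583645 0.2357325583681258
eng ((549.3614501953125, 395.0333557128906), (320.5753479003906, 300.57135009765625), 2.3438761234283447)
```

View pics/top_k.png

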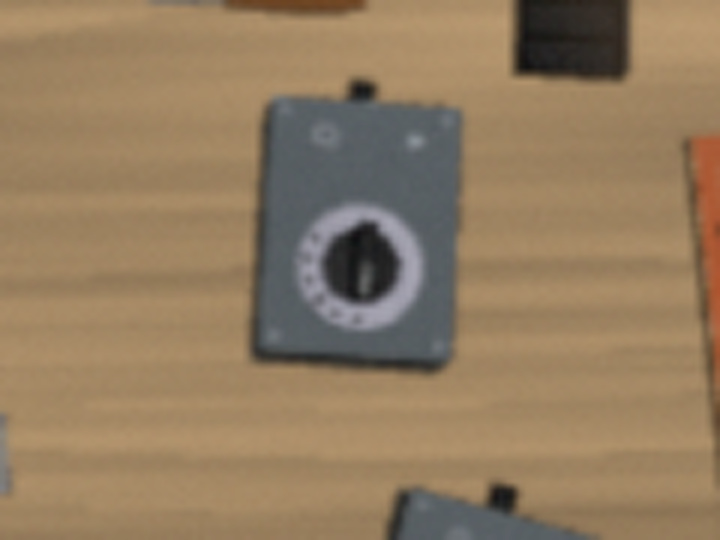

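View pics/scene_k.png

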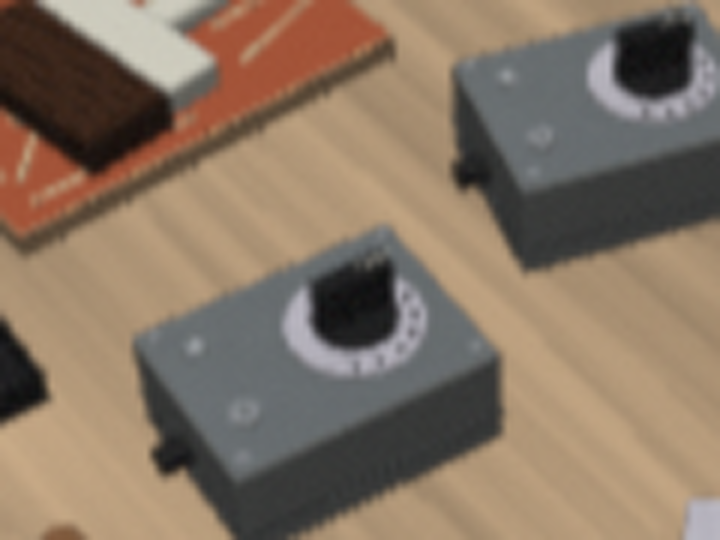

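View pics/top_d.png

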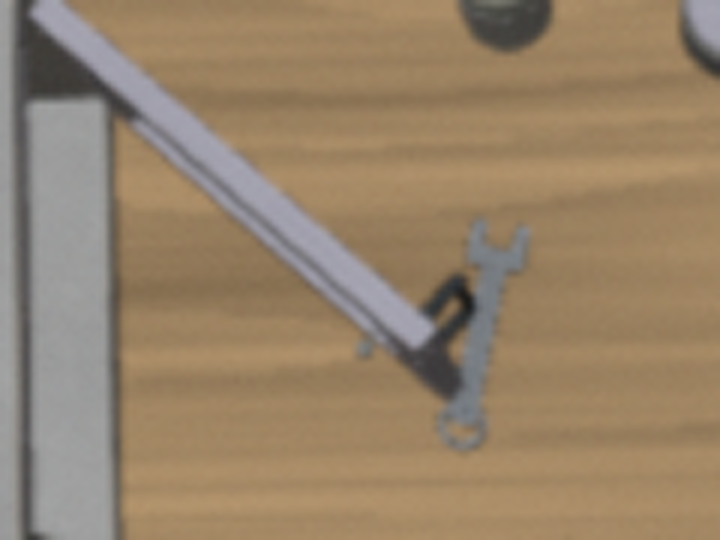

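```bash
cat >> h.py <<'E'
def yaw(q):
    x=R.from_quat([q[1],q[2],q[3],q[0]]).as_matrix()[:,0]; return np.arctan2(x[1],x[0])
def plan(p0,y0,p1,y1,n,g,r=1.0,tr=0.005,wrap=True):
    """rows moving TCP p0->p1, tool x world angle y0->y1, tool down. tool z = -world z; y_axis = (sin,-cos)"""
    p=np.array(p0,float); a=y0; D=(y1-y0); 
    if wrap: D=(D+np.pi)%(2*np.pi)-np.pi
    rows=[]
    for i in range(1,n+1):
        t=i/n; pt=p0+(np.array(p1)-p0)*t; at=y0+D*t; d=(pt-p)*1000
        x=np.array([np.cos(a),np.sin(a)]); yv=np.array([np.sin(a),-np.cos(a)])
        c=[round((d[:2]@x)/r)*r,round((d[:2]@yv)/r)*r,round(-d[2]/r)*r]; tw=round(-(at-a)/tr)*tr
        rows.append([g]+[round(k,2) for k in c]+[round(tw,3)])
        p=p+np.r_[(c[0]*x+c[1]*yv),-c[2]]/1000; a=a-tw
    for i in range(0,n,8): print([rows[i:i+8]])
    print('end',p,np.degrees(a))
    return p,a
H=np.array([.700,.250]); 
E
python3 - <<'E'
from h import *
np.set_printoptions(precision=4,suppress=True)
s=sense(); th=np.radians(228.6); u=np.array([np.cos(th),np.sin(th)]); o=np.array([-np.sin(th),np.cos(th)])
print(u,o)
T=np.r_[H+.21*u+o*.07,.26]; print(T)
plan(s['eef_pos'],yaw(s['tool_rot']),T,np.radians(48.6),24,1)
# overlay check of geometry
for n in("top","scene"):
    im=np.load(n+'0.npz')['im'].copy()
    fe=H+.29*u
    def L(a,b,c): 
        q=proj(n,[a,b]); cv2.line(im,*[tuple(int(k) for k in np.round(w)) for w in q],c,1)
    L([*(H+.009*o),.235],[*(fe+.009*o),.235],(255,0,0)); L([*(H+.009*o),.04],[*(fe+.009*o),.04],(0,255,0))
    b=np.radians(-4.9); c=np.array([.5073,-.276]); R2=np.array([[np.cos(b),-np.sin(b)],[np.sin(b),np.cos(b)]])
    q=[np.r_[c+R2@np.array(w),.07] for w in [(.08,.06),(.08,-.06),(-.08,-.06),(-.08,.06)]]
    for i in range(4): L(q[i],q[(i+1)%4],(255,0,0))
    k=c+R2@np.array([-.025,0]); print('knob',k)
    L([*(k+R2@[.023,0]),.111],[*(k+R2@[-.023,0]),.111],(0,255,0))
    u0,v0=proj(n,[.55,-.1,.1])[0].astype(int); x0=max(0,u0-100);y0=max(0,v0-100)
    save(n+'_ov.png',cv2.resize(im[y0:y0+190,x0:x0+200],None,fx=3,fy=3,interpolation=cv2.INTER_CUBIC))
E
```

```text
[-0.6613 -0.7501] [ 0.7501 -0.6613]
[0.6136 0.0462 0.26  ]
[[[1, -23.0, -25.0, -2.0, -0.09], [1, -20.0, -27.0, -3.0, -0.09], [1, -18.0, -29.0, -2.0, -0.09], [1, -15.0, -31.0, -2.0, -0.09], [1, -12.0, -31.0, -2.0, -0.09], [1, -9.0, -33.0, -3.0, -0.09], [1, -7.0, -33.0, -2.0, -0.09], [1, -3.0, -34.0, -2.0, -0.095]]]
[[[1, 0.0, -34.0, -3.0, -0.09], [1, 3.0, -33.0, -2.0, -0.09], [1, 6.0, -34.0, -2.0, -0.09], [1, 8.0, -32.0, -2.0, -0.09], [1, 12.0, -32.0, -3.0, -0.09], [1, 15.0, -31.0, -2.0, -0.09], [1, 17.0, -29.0, -2.0, -0.09], [1, 20.0, -27.0, -3.0, -0.09]]]
[[[1, 22.0, -26.0, -2.0, -0.09], [1, 25.0, -24.0, -2.0, -0.09], [1, 26.0, -21.0, -2.0, -0.09], [1, 28.0, -19.0, -3.0, -0.09], [1, 30.0, -16.0, -2.0, -0.09], [1, 31.0, -13.0, -2.0, -0.095], [1, 32.0, -10.0, -3.0, -0.09], [1, 33.0, -8.0, -2.0, -0.09]]]
end [0.6132 0.046  0.2601] 48.69993352188866
knob [ 0.4824 -0.2739]
knob [ 0.4824 -0.2739]
```

View pics/top_ov.png

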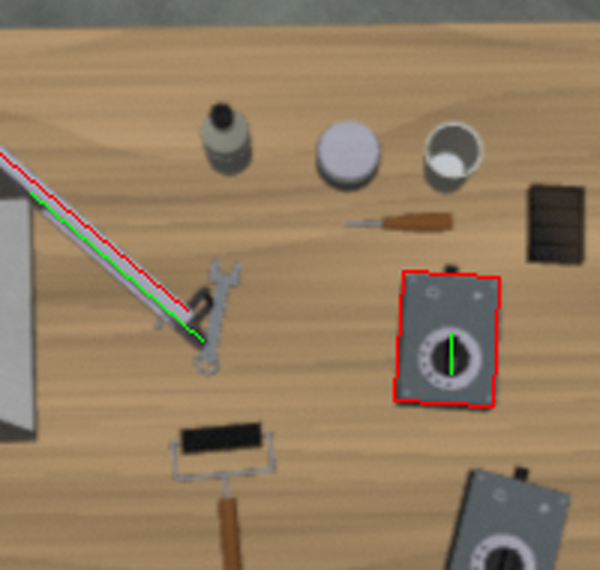

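View pics/scene_ov.png

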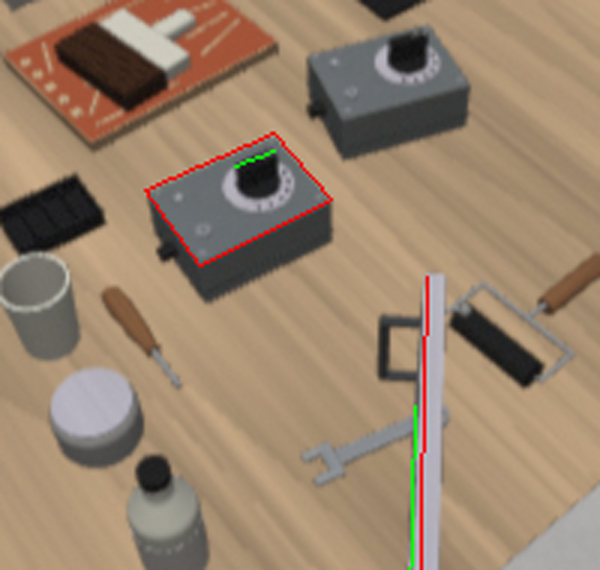

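The overlay fits the far control box (knob at about [0.482, -0.274]) and the door edge (open about 0.81 rad, outer face a few mm further out than the model). Next I'm moving to the outer side of the door.

>>> servo_tool(series=[[[1,-23,-25,-2,-0.09],[1,-20,-27,-3,-0.09],[1,-18,-29,-2,-0.09],[1,-15,-31,-2,-0.09],[1,-12,-31,-2,-0.09],[1,-9,-33,-3,-0.09],[1,-7,-33,-2,-0.09],[1,-3,-34,-2,-0.095]]])

```text
time: 1.77
eef_pos: [0.3129, -0.4027, 0.2234]
tool_rot: [0.0, 0.957, -0.291, 0.0]
contact_force: [0.2, -0.9, 0.4]
opening: 0.0001
```

>>> servo_tool(series=[[[1,0,-34,-3,-0.09],[1,3,-33,-2,-0.09],[1,6,-34,-2,-0.09],[1,8,-32,-2,-0.09],[1,12,-32,-3,-0.09],[1,15,-31,-2,-0.09],[1,17,-29,-2,-0.09],[1,20,-27,-3,-0.09]]])

```text
time: 2.43
eef_pos: [0.4636, -0.178, 0.2423]
tool_rot: [0.0, 0.998, 0.065, 0.0]
contact_force: [0.7, -0.5, -0.4]
opening: 0.0003
```

>>> servo_tool(series=[[[1,22,-26,-2,-0.09],[1,25,-24,-2,-0.09],[1,26,-21,-2,-0.09],[1,28,-19,-3,-0.09],[1,30,-16,-2,-0.09],[1,31,-13,-2,-0.095],[1,32,-10,-3,-0.09],[1,33,-8,-2,-0.09]]])

```text
time: 3.1
eef_pos: [0.6142, 0.047, 0.2604]
tool_rot: [0.0, 0.91, 0.414, 0.0]
contact_force: [0.0, -0.3, 0.4]
opening: 0.0001
```

>>> servo_tool(series=[[[1,0,0,0,0],[1,0,0,0,0],[1,0,0,0,0]]])

```text
time: 3.35
eef_pos: [0.6131, 0.0455, 0.2597]
tool_rot: [0.0, 0.911, 0.412, -0.0]
contact_force: [0.6, -0.9, 0.2]
opening: -0.0001
```

```bash
python3 - <<'E'
from h import *
np.set_printoptions(precision=4,suppress=True)
s=sense(); print(s, np.degrees(yaw(s['tool_rot'])))
im,d=viewer.capture("top"); save("t1.png",im)
im,d=viewer.capture("scene"); save("s1.png",im)
E
```

```text
{'time': 3.35, 'joint_positions': array([ 0.5209,  0.3199, -0.8095,  1.4368,  0.231 ,  1.4833,  0.566 ]), 'qvel': array([ 0.0223, -0.0156,  0.017 ,  0.0099,  0.0012,  0.0022,  0.0016]), 'joint_efforts': array([ -1.3844, -40.525 ,  -8.0023, -31.2413,  -0.133 ,  -0.0525,
         0.0026]), 'eef_pos': array([0.6131, 0.0455, 0.2597]), 'tool_rot': array([ 0.0002,  0.9112,  0.412 , -0.0004]), 'contact_force': array([ 0.6034, -0.9295,  0.2426]), 'wrist_torque': array([-0.0269,  0.0052,  0.043 ]), 'opening': -5.0311708315989846e-05} 48.65932111003204
```

View pics/s1.png

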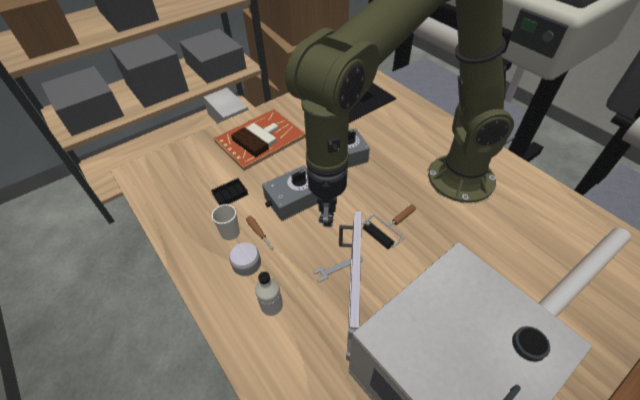

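The closed fingertips (pixel 327,218) stand outside the door's top rail. Lowering beside the rail.

>>> servo_tool(series=[[[1,0,0,17,0],[1,0,0,17,0],[1,0,0,17,0],[1,0,0,0,0],[1,0,-10,0,0],[1,0,-10,0,0],[1,0,-8,0,0],[1,0,0,0,0]]])

```text
time: 4.12
eef_pos: [0.5911, 0.0673, 0.2107]
tool_rot: [0.0, 0.91, 0.414, 0.001]
contact_force: [0.3, 0.2, -0.3]
opening: 0.0001
```

>>> servo_tool(series=[[[1,0,-4,0,0],[1,0,-4,0,0],[1,0,-4,0,0],[1,0,-4,0,0],[1,0,0,0,0]]])

```text
time: 4.53
eef_pos: [0.5796, 0.076, 0.2091]
tool_rot: [-0.0, 0.911, 0.413, -0.0]
contact_force: [0.0, 1.0, 0.2]
opening: -0.0004
```

```bash
python3 - <<'E'
from h import *
np.set_printoptions(precision=4,suppress=True)
s=sense(); print(s['eef_pos'],s['contact_force'],s['joint_positions'], np.degrees(yaw(s['tool_rot'])))
im,d=viewer.capture("top"); save("t2.png",im)
im,d=viewer.capture("scene"); save("s2.png",cv2.resize(im[160:300,260:440],None,fx=4,fy=4))
E
```

```text
[0.5796 0.076  0.2091] [0.0034 0.9876 0.1717] [ 0.5243  0.2718 -0.8311  1.5907  0.2037  1.3694  0.5216] 48.76139262718747
```

View pics/s2.png

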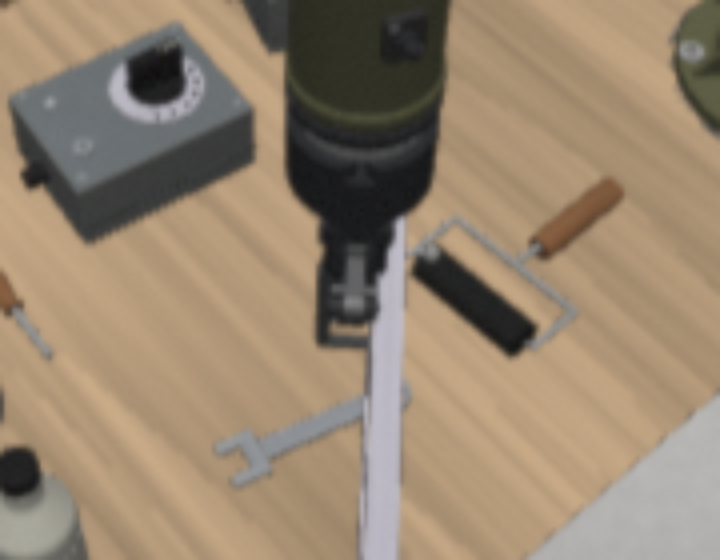

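Fingers are at the rail, roughly touching. Swinging along the arc about the hinge.

>>> servo_tool(series=[[[1,0,-4,0,0.02],[1,-1,-6,0,0.03],[1,-1,-8.5,0,0.04],[1,-1,-8.5,0,0.04],[1,-1,-8.5,0,0.04],[1,-1,-8.5,0,0.04],[1,-1,-8.5,0,0.04],[1,-1,-8.5,0,0.04]]])

```text
time: 5.3
eef_pos: [0.5343, 0.1164, 0.2089]
tool_rot: [0.0, 0.961, 0.275, -0.0]
contact_force: [0.2, -0.1, 0.2]
opening: 0.0001
```

```bash
python3 - <<'E'
from h import *
np.set_printoptions(precision=4,suppress=True)
s=sense(); print(s['eef_pos'],s['contact_force'],s['joint_positions'], np.degrees(yaw(s['tool_rot'])))
im,d=viewer.capture("scene"); save("s3.png",cv2.resize(im[120:380,200:560],None,fx=2,fy=2))
E
```

```text
[0.5343 0.1164 0.2089] [ 0.1769 -0.1315  0.2252] [ 0.4887  0.1716 -0.8308  1.6802  0.1298  1.3471  0.1931] 31.902982519889733
```

View pics/s3.png

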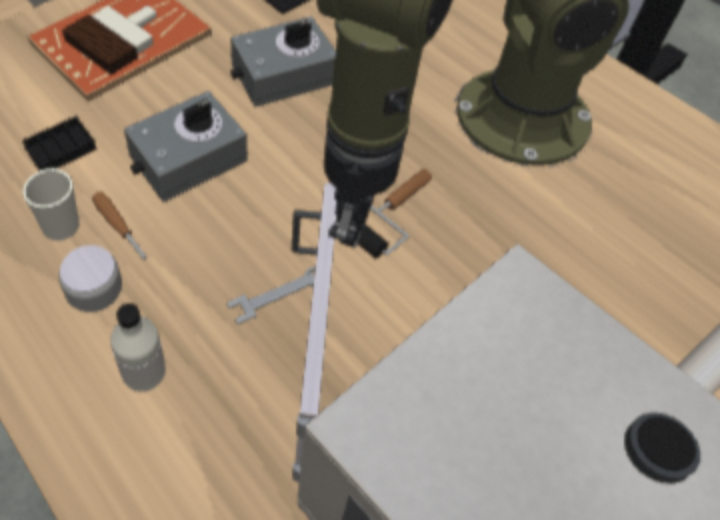

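```bash
python3 - <<'E'
from h import *
np.set_printoptions(precision=4,suppress=True)
for n in("top","scene"):
    K,r,t=cam(n); print(n,-cv2.Rodrigues(r)[0].T@t)
im,d=viewer.capture("top"); save("t3.png",cv2.resize(im[100:320,100:400],None,fx=2.5,fy=2.5))
s=sense()
print(proj("top",[s['eef_pos']]),proj("scene",[s['eef_pos']]))
E
```

```text
top [ 0.2803 -0.1     1.5017]
scene [0.9163 0.4446 0.9547]
[[248.1361 189.7154]] [[373.3134 246.8848]]
```

View pics/t3.png

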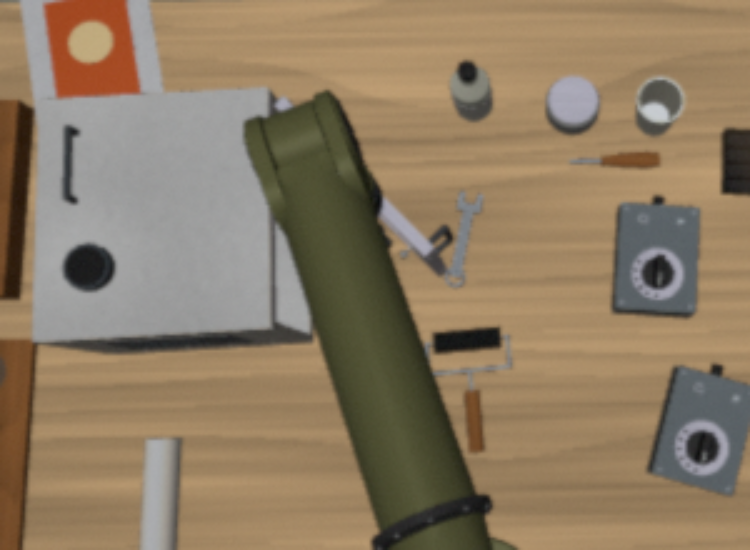

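View pics/t2.png

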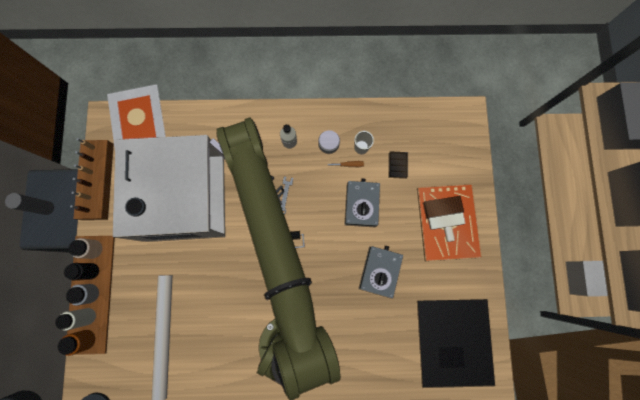

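```bash
python3 - <<'E'
from h import *
np.set_printoptions(precision=4,suppress=True)
im,d=viewer.capture("scene"); W=cloud("scene",d); np.savez('s3.npz',im=im,d=d)
save("s3b.png",cv2.resize(im[190:340,320:420],None,fx=5,fy=4,interpolation=cv2.INTER_CUBIC)[:600])
for v in (215,225,232,236,240,244,250,260,280,300,320):
    print(v,[(u,*(1000*W[v,u]).round().astype(int)) for u in range(354,382,4)])
E
```

```text
215 [(354, np.int64(394), np.int64(-101), np.int64(2)), (358, np.int64(384), np.int64(-93), np.int64(2)), (362, np.int64(507), np.int64(45), np.int64(235)), (366, np.int64(501), np.int64(52), np.int64(237)), (370, np.int64(569), np.int64(127), np.int64(366)), (374, np.int64(567), np.int64(135), np.int64(372)), (378, np.int64(563), np.int64(142), np.int64(375))]
225 [(354, np.int64(521), np.int64(34), np.int64(196)), (358, np.int64(512), np.int64(40), np.int64(194)), (362, np.int64(528), np.int64(68), np.int64(237)), (366, np.int64(520), np.int64(74), np.int64(237)), (370, np.int64(572), np.int64(133), np.int64(342)), (374, np.int64(566), np.int64(139), np.int64(343)), (378, np.int64(564), np.int64(147), np.int64(350))]
232 [(354, np.int64(438), np.int64(-50), np.int64(3)), (358, np.int64(425), np.int64(-45), np.int64(-3)), (362, np.int64(541), np.int64(83), np.int64(236)), (366, np.int64(534), np.int64(89), np.int64(236)), (370, np.int64(578), np.int64(141), np.int64(332)), (374, np.int64(575), np.int64(149), np.int64(337)), (378, np.int64(541), np.int64(130), np.int64(289))]
236 [(3
[... 2172 characters left out ...]
np.int64(201), np.int64(237)), (358, np.int64(658), np.int64(205), np.int64(234)), (362, np.int64(565), np.int64(134), np.int64(0)), (366, np.int64(557), np.int64(140), np.int64(-1)), (370, np.int64(548), np.int64(147), np.int64(0)), (374, np.int64(541), np.int64(154), np.int64(2)), (378, np.int64(532), np.int64(161), np.int64(2))]
320 [(354, np.int64(692), np.int64(233), np.int64(236)), (358, np.int64(686), np.int64(237), np.int64(235)), (362, np.int64(604), np.int64(177), np.int64(4)), (366, np.int64(678), np.int64(251), np.int64(250)), (370, np.int64(673), np.int64(256), np.int64(251)), (374, np.int64(667), np.int64(261), np.int64(251)), (378, np.int64(661), np.int64(265), np.int64(251))]
```

View pics/s3b.png

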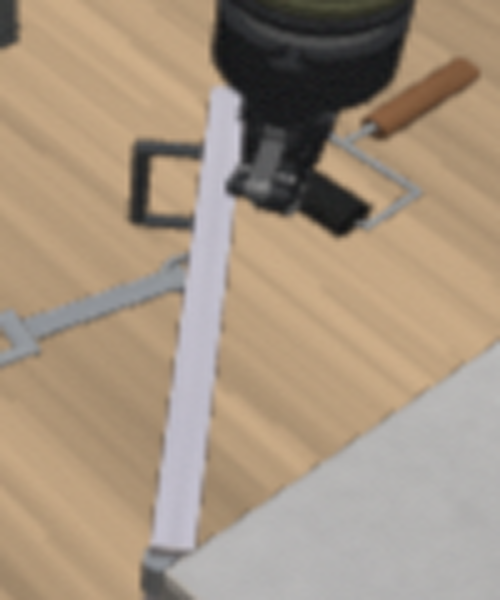

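```bash
python3 - <<'E'
from h import *
np.set_printoptions(precision=4,suppress=True)
z=np.load('s3.npz'); im,d=z['im'],z['d']; W=cloud("scene",d)
s=sense(); print(s['eef_pos'],s['opening'])
for z_ in (.209,.22,.23,.24,.25,.29): print(z_,proj("scene",[[.5343,.1164,z_]]), proj("scene",[[.5796,.076,z_]]))
X=W.reshape(-1,3); m=(np.hypot(X[:,0]-.5343,X[:,1]-.1164)<.03)&(X[:,2]>.15)
P=X[m]; print(len(P)); idx=np.argsort(P[:,2]); print(P[idx[:15]])
ij=np.argwhere(m.reshape(400,640)); print(ij[idx[:15]])
E
```

```text
[0.5345 0.1166 0.2091] -2.0660622401416954e-05
0.209 [[372.8087 246.6635]] [[346.7345 245.2316]]
0.22 [[373.2114 244.0149]] [[346.8866 242.5805]]
0.23 [[373.5843 241.5625]] [[347.0275 240.1262]]
0.24 [[373.9638 239.0667]] [[347.1708 237.6286]]
0.25 [[374.3501 236.5262]] [[347.3167 235.0864]]
0.29 [[375.9671 225.8926]] [[347.9272 224.4479]]
1338
[[0.5575 0.1162 0.2329]
 [0.5579 0.1063 0.2338]
 [0.5579 0.1097 0.2338]
 [0.5561 0.1043 0.2339]
 [0.5471 0.1044 0.234 ]
 [0.5634 0.116  0.2341]
 [0.5544 0.0954 0.2343]
 [0.5546 0.106  0.2345]
 [0.5492 0.1032 0.2345]
 [0.5636 0.1195 0.2345]
 [0.5582 0.1032 0.2346]
 [0.5456 0.0991 0.2347]
 [0.553  0.1109 0.2347]
 [0.5401 0.0894 0.2348]
 [0.5549 0.1131 0.2351]]
[[246 366]
 [243 363]
 [244 364]
 [242 363]
 [240 366]
 [247 364]
 [239 361]
 [242 364]
 [240 365]
 [248 365]
 [242 362]
 [238 365]
 [243 366]
 [234 364]
 [244 366]]
```

The picture shows the closed fingertips (about pixel 374,242) skimmed over the door top: they sit higher than the reported TCP suggests. I'll go up, and measure the gripper itself.

>>> servo_tool(series=[[[1,0,0,-25,0],[1,0,0,-25,0],[1,0,0,-20,0],[1,0,0,0,0],[1,0,0,0,0]]])

```text
time: 5.87
eef_pos: [0.5358, 0.1157, 0.2799]
tool_rot: [0.0, 0.961, 0.276, 0.001]
contact_force: [-0.3, -0.8, -0.6]
opening: -0.0001
```

```bash
python3 - <<'E'
from h import *
np.set_printoptions(precision=4,suppress=True)
s=sense(); p=s['eef_pos']; print(p,s['opening'],s['contact_force'])
im,d=viewer.capture("scene"); W=cloud("scene",d)
u,v=proj("scene",[p])[0]; print(u,v)
for dz in(0,.01,.02,.03,.073): print(dz,proj("scene",[p+[0,0,dz]]))
v=int(v);u=int(u)
c=im[v-60:v+20,u-50:u+50].copy(); save("g1.png",cv2.resize(c,None,fx=7,fy=7,interpolation=cv2.INTER_NEAREST))
X=W.reshape(-1,3); q=X-p; m=(np.hypot(q[:,0],q[:,1])<.09)&(X[:,2]>p[2]-.02)
P=q[m]
for lo in np.arange(-.02,.12,.01):
    k=(P[:,2]>=lo)&(P[:,2]<lo+.01); print(round(lo,3),k.sum(),P[k].mean(0) if k.any() else '',P[k].min(0) if k.any() else '',P[k].max(0) if k.any() else '')
E
```

```text
[0.5358 0.1157 0.2799] -0.00014468588966468443 [-0.3265 -0.8141 -0.594 ]
374.8285157845476 228.7843574594263
0 [[374.8285 228.7844]]
0.01 [[375.2372 226.0538]]
0.02 [[375.6536 223.2721]]
0.03 [[376.0779 220.4377]]
0.073 [[377.9975 207.6132]]
-0.02 0   
-0.01 0   
0.0 0   
0.01 0   
0.02 2 [0.     0.0108 0.0288] [-0.0009  0.0103  0.0286] [0.001  0.0114 0.029 ]
0.03 19 [0.0062 0.0052 0.036 ] [-0.0085 -0.0058  0.0316] [0.0136 0.0128 0.0395]
0.04 28 [0.0077 0.007  0.044 ] [-0.0074 -0.0056  0.0402] [0.0152 0.0123 0.0497]
0.05 4 [0.0016 0.0094 0.0511] [-0.0098  0.0065  0.0502] [0.0115 0.0125 0.0519]
0.06 1 [-0.0011  0.0126  0.0605] [-0.0011  0.0126  0.0605] [-0.0011  0.0126  0.0605]
0.07 16 [0.0061 0.0131 0.0769] [ 0.0011 -0.0081  0.0728] [0.0157 0.0253 0.0799]
0.08 16 [0.0128 0.0154 0.0856] [ 0.0046 -0.0032  0.0801] [0.0242 0.0299 0.0897]
0.09 35 [0.0109 0.0134 0.0952] [-0.0185 -0.0055  0.09  ] [0.0345 0.0365 0.0998]
0.1 18 [0.0129 0.0154 0.1051] [-0.0019 -0.004   0.1008] [0.0358 0.0372 0.1095]
0.11 97 [0.0384 0.0274 0.1163] [ 0.0042 -0.0038  0.1102] [0.0572 0.0429 0.12  ]
```

View pics/g1.png

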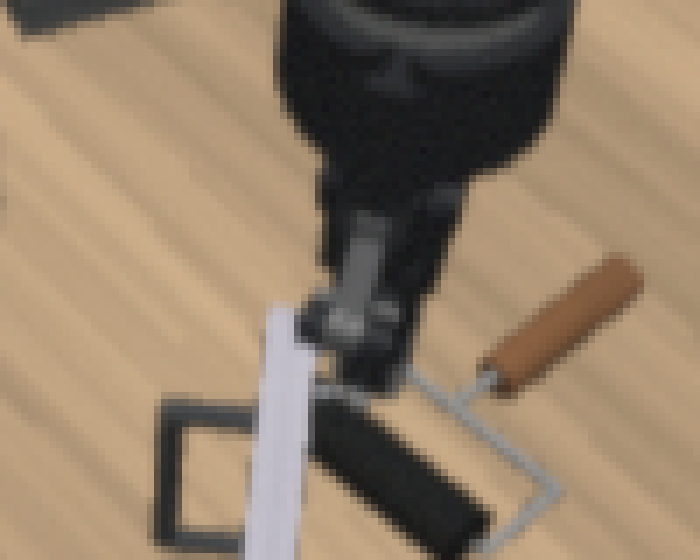

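```bash
python3 - <<'E'
from h import *
np.set_printoptions(precision=4,suppress=True)
s=sense(); th=np.radians(224.5); u=np.array([np.cos(th),np.sin(th)]); o=np.array([-np.sin(th),np.cos(th)])
T=np.r_[H+.21*u+o*.075,.28]; print(T)
plan(s['eef_pos'],yaw(s['tool_rot']),T,np.radians(44.5),5,1)
E
```

```text
[0.6028 0.0493 0.28  ]
[[[1, 4.0, 18.0, 0.0, -0.045], [1, 4.0, 19.0, -1.0, -0.04], [1, 3.0, 19.0, 0.0, -0.045], [1, 2.0, 19.0, 0.0, -0.045], [1, 1.0, 18.0, 0.0, -0.04]]]
end [0.6023 0.0495 0.2797] 44.37564858065115
```

>>> servo_tool(series=[[[1,4,18,0,-0.045],[1,4,19,-1,-0.04],[1,3,19,0,-0.045],[1,2,19,0,-0.045],[1,1,18,0,-0.04],[1,0,0,0,0],[1,0,0,0,0]]])

```text
time: 6.5
eef_pos: [0.6017, 0.0489, 0.2779]
tool_rot: [-0.001, 0.926, 0.377, -0.002]
contact_force: [0.2, 1.1, 0.1]
opening: -0.0004
```

```bash
cat > meas.py <<'E'
from h import *
import sys
np.set_printoptions(precision=4,suppress=True)
s=sense(); p=s['eef_pos']; print(p,s['opening'],s['contact_force'],s['joint_positions'],np.degrees(yaw(s['tool_rot'])))
im,d=viewer.capture("scene"); W=cloud("scene",d)
for dz in(0,.01,.02,.03,.073): print(dz,proj("scene",[p+[0,0,dz]]))
u,v=proj("scene",[p])[0].astype(int)
c=im[v-60:v+30,u-55:u+55].copy(); save(sys.argv[1],cv2.resize(c,None,fx=6,fy=6,interpolation=cv2.INTER_NEAREST)); print('crop',u-55,v-60)
X=W.reshape(-1,3); q=X-p; m=(np.hypot(q[:,0],q[:,1])<.075)&(X[:,2]>p[2]-.03)
P=q[m]
for lo in np.arange(-.02,.1,.01):
    k=(P[:,2]>=lo)&(P[:,2]<lo+.01); print(round(lo,3),k.sum(),P[k].mean(0) if k.any() else '')
t=[x for x in viewer.landmark_of("door_push","scene")[:1]]; print(t)
E
python3 meas.py g2.png
```

```text
[0.6017 0.0489 0.2779] -0.0004482718006754083 [0.1929 1.1004 0.1273] [ 0.524   0.2886 -0.8072  1.4315  0.2058  1.5122  0.4976] 44.26630443103511
0 [[332.215  224.9484]]
0.01 [[332.228  222.2191]]
0.02 [[332.2412 219.4394]]
0.03 [[332.2546 216.6079]]
0.073 [[332.3156 203.805 ]]
crop 277 164
-0.02 0 
-0.01 0 
0.0 0 
0.01 0 
0.02 0 
0.03 17 [0.0038 0.007  0.0361]
0.04 26 [0.0042 0.0092 0.0449]
0.05 3 [0.0024 0.0078 0.051 ]
0.06 0 
0.07 15 [0.0029 0.0157 0.0768]
0.08 11 [0.008  0.0169 0.0854]
0.09 35 [0.0104 0.0151 0.0949]
[{'xy': [356.2, 240.3], 'conf': 0.59}]
```

View pics/g2.png

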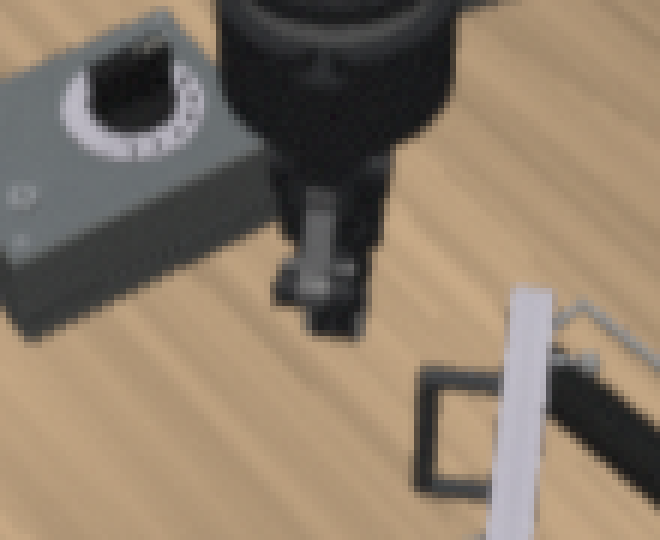

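>>> servo_tool(series=[[[0,0,0,0,0],[0,0,0,0,0],[0,0,0,0,0],[0,0,0,0,0],[0,0,0,0,0],[0,0,0,0,0]]])

```text
time: 7.1
eef_pos: [0.602, 0.0503, 0.2801]
tool_rot: [0.0, 0.926, 0.378, 0.0]
contact_force: [-0.6, -0.1, -0.1]
opening: 0.0721
```

```bash
python3 meas.py g3.png
```

```text
[0.602  0.0503 0.2801] 0.07212956704981091 [-0.629  -0.1404 -0.1091] [ 0.5231  0.2857 -0.8087  1.4302  0.2059  1.5125  0.4981] 44.409048279495956
0 [[332.5119 224.7876]]
0.01 [[332.5277 222.0487]]
0.02 [[332.5437 219.259 ]]
0.03 [[332.5601 216.4171]]
0.073 [[332.634  203.5653]]
crop 277 164
-0.02 0 
-0.01 0 
0.0 0 
0.01 0 
0.02 0 
0.03 3 [0.028  0.0313 0.0382]
0.04 26 [0.0303 0.0329 0.0467]
0.05 20 [0.0342 0.0346 0.0548]
0.06 2 [0.0247 0.0374 0.0608]
0.07 3 [0.0231 0.041  0.0779]
0.08 32 [0.043  0.0468 0.0873]
0.09 56 [0.0422 0.0444 0.0932]
[{'xy': [357.2, 241.4], 'conf': 0.69}]
```

View pics/g3.png

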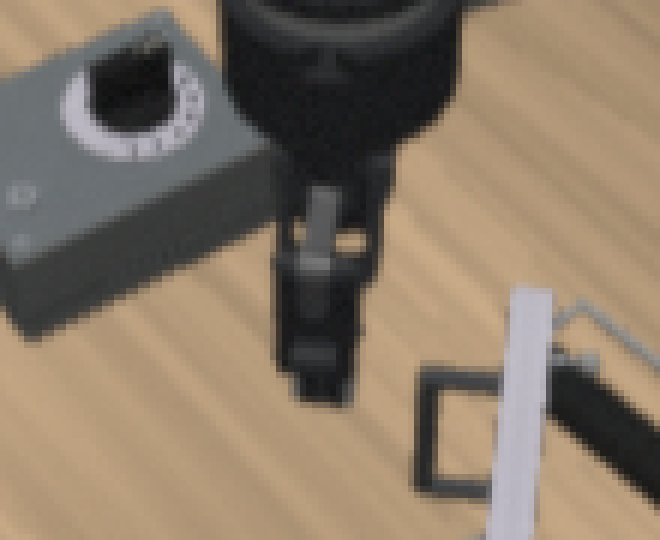

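```bash
python3 - <<'E'
from h import *
np.set_printoptions(precision=1,suppress=True)
for nm,p,a,op in(("shut",[.6017,.0489,.2779],44.3,0.),("open",[.602,.0503,.2801],44.4,.076)):
    a=np.radians(a); x=np.array([np.cos(a),np.sin(a),0]); y=np.array([np.sin(a),-np.cos(a),0])
    for dz in(0,.01,.015,.02,.025,.03,.035):
        c=[np.array(p)+x*i+y*j+[0,0,dz] for i in(op/2,op/2+.0145) for j in(-.011,.011)]
        q=proj("scene",c); print(nm,dz,q.max(0),q.min(0),q[:2,1])
E
```

```text
shut 0 [337.2 230.7] [326.4 224.4] [225.5 224.4]
shut 0.01 [337.2 228. ] [326.4 221.7] [222.7 221.7]
shut 0.015 [337.2 226.7] [326.3 220.3] [221.4 220.3]
shut 0.02 [337.3 225.3] [326.3 218.9] [220.  218.9]
shut 0.025 [337.3 223.9] [326.3 217.5] [218.5 217.5]
shut 0.03 [337.3 222.5] [326.3 216.1] [217.1 216.1]
shut 0.035 [337.4 221. ] [326.3 214.6] [215.7 214.6]
open 0 [335.4 245.1] [324.2 238.3] [239.4 238.3]
open 0.01 [335.4 242.4] [324.2 235.6] [236.8 235.6]
open 0.015 [335.4 241. ] [324.1 234.3] [235.4 234.3]
open 0.02 [335.4 239.7] [324.1 232.9] [234.  232.9]
open 0.025 [335.5 238.3] [324.1 231.5] [232.6 231.5]
open 0.03 [335.5 236.9] [324.  230.1] [231.2 230.1]
open 0.035 [335.5 235.5] [324.  228.7] [229.8 228.7]
```

Both shut and open, the visible tip is some 20–30 mm above the reported TCP. I'll work with TCP z ≈ 0.188 for the door and check visually.

>>> servo_tool(series=[[[1,0,0,20,0],[1,0,0,24,0],[1,0,0,24,0],[1,0,0,24,0],[1,0,0,0,0],[1,0,0,0,0],[1,0,0,0,0],[1,0,0,0,0]]])

```text
time: 7.87
eef_pos: [0.6032, 0.0506, 0.1901]
tool_rot: [0.001, 0.926, 0.378, 0.001]
contact_force: [0.4, -0.3, 1.1]
opening: -0.0002
```

>>> servo_tool(series=[[[1,0,-10,0,0],[1,0,-10,0,0],[1,0,-10,0,0],[1,0,-6,0,0],[1,0,-4,0,0],[1,0,-4,0,0],[1,0,0,0,0]]])

```text
time: 8.45
eef_pos: [0.5707, 0.0825, 0.1882]
tool_rot: [0.0, 0.926, 0.378, 0.0]
contact_force: [0.3, -0.6, -0.0]
opening: -0.0
```

```bash
python3 meas.py g4.png|head -8
```

```text
[0.5707 0.0825 0.1882] -6.361750897541523e-07 [ 0.2612 -0.5566 -0.0072] [ 0.5148  0.2638 -0.8246  1.6397  0.199   1.3253  0.4349] 44.468548392838954
0 [[351.073  249.9764]]
0.01 [[351.2457 247.6517]]
0.02 [[351.4213 245.2871]]
0.03 [[351.6    242.8815]]
0.073 [[352.405 232.044]]
crop 296 189
-0.02 0
```

View pics/g4.png

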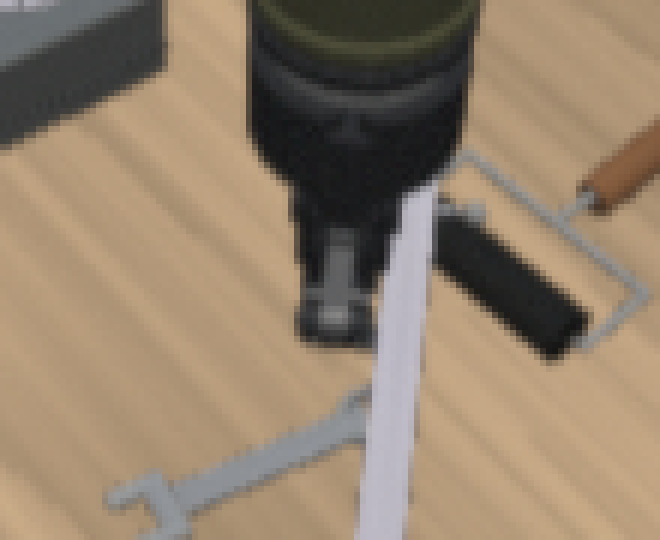

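>>> servo_tool(series=[[[1,0,-4,0,0],[1,0,-4,0,0.02],[1,-1,-6,0,0.03],[1,-1,-8.5,0,0.04],[1,-1,-8.5,0,0.04]]])

```text
time: 8.97
eef_pos: [0.548, 0.1028, 0.1879]
tool_rot: [-0.0, 0.949, 0.315, -0.0]
contact_force: [0.9, -0.4, -0.1]
opening: -0.0002
```

```bash
python3 meas.py g5.png|head -8
```

```text
[0.548  0.1028 0.1879] -0.00018192041800134192 [ 0.8904 -0.4087 -0.098 ] [ 0.4971  0.2147 -0.8257  1.6851  0.1624  1.313   0.2827] 36.75599750279862
0 [[363.9037 250.8074]]
0.01 [[364.1862 248.4852]]
0.02 [[364.4735 246.1231]]
0.03 [[364.7659 243.72  ]]
0.073 [[366.083  232.8926]]
crop 308 190
-0.02 2 [-0.0557 -0.0053 -0.0173]
```

View pics/g5.png

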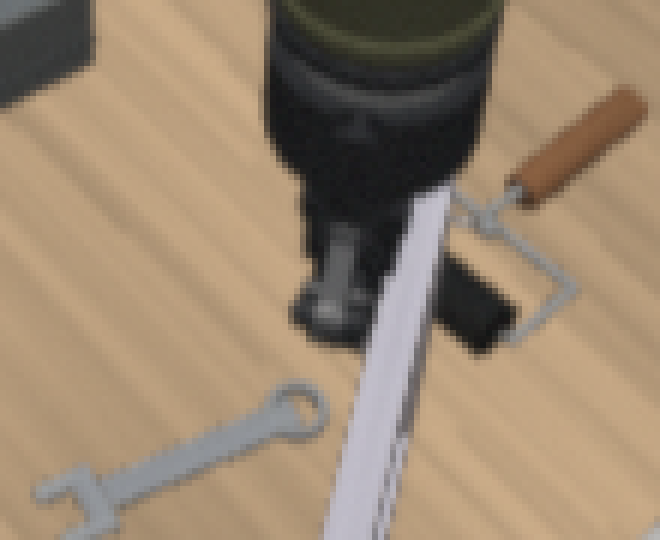

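The door now follows the fingers. Continuing the arc.

>>> servo_tool(series=[[[1,-1,-8.5,0,0.04],[1,-1,-8.5,0,0.04],[1,-1,-8.5,0,0.04],[1,-1,-8.5,0,0.04],[1,-1,-8.5,0,0.04],[1,-1,-8.5,0,0.04],[1,-1,-8.5,0,0.04],[1,-1,-8.5,0,0.04]]])

```text
time: 9.73
eef_pos: [0.5087, 0.1579, 0.188]
tool_rot: [0.0, 0.987, 0.161, 0.0]
contact_force: [-0.3, -0.9, -0.7]
opening: -0.0002
```

>>> servo_tool(series=[[[1,-1,-6,0,0.03],[1,-0.5,-4,0,0.02],[1,-0.5,-4,0,0.02],[1,0,0,0,0]]])

```text
time: 10.07
eef_pos: [0.5024, 0.1716, 0.1881]
tool_rot: [-0.0, 0.992, 0.128, 0.0]
contact_force: [-0.5, 0.0, -0.4]
opening: 0.0002
```

```bash
cat > look.py <<'E'
from h import *
import sys
np.set_printoptions(precision=4,suppress=True)
s=sense(); print(s['time'],s['eef_pos'],s['contact_force'],s['wrist_torque'],s['joint_positions'],np.degrees(yaw(s['tool_rot'])))
im,d=viewer.capture("scene"); W=cloud("scene",d); X=W.reshape(-1,3)
save(sys.argv[1],cv2.resize(im[160:400,320:600],None,fx=2.5,fy=2.5,interpolation=cv2.INTER_CUBIC))
im,d=viewer.capture("top"); save('T'+sys.argv[1],cv2.resize(im[100:340,90:420],None,fx=2.4,fy=2.4,interpolation=cv2.INTER_CUBIC))
E
python3 look.py d1.png
```

```text
10.0667 [0.5024 0.1716 0.1881] [-0.481   0.042  -0.4399] [0.0422 0.0031 0.0616] [ 0.4002  0.1442 -0.8409  1.7462  0.1112  1.3002 -0.2091] 14.6800143345267
```

View pics/d1.png

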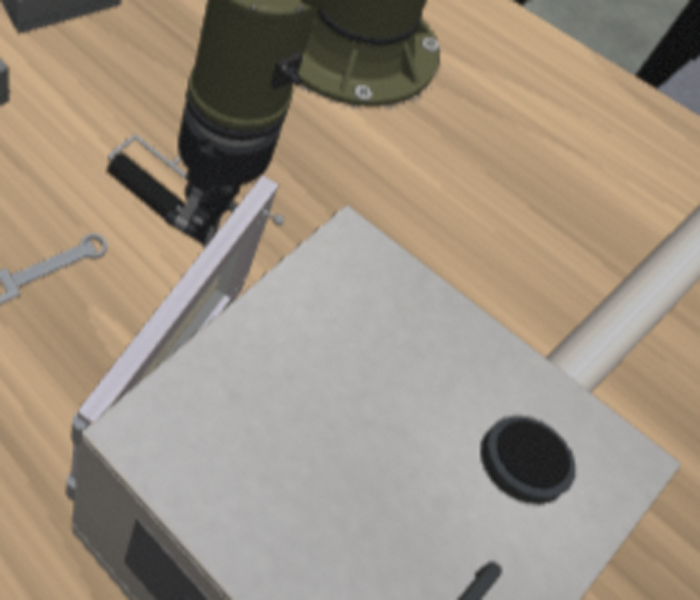

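The door is about 0.2 rad open, fingers outside the rail. Continuing slowly towards the catch.

>>> servo_tool(series=[[[1,-0.5,-4.2,0,0.02],[1,-0.5,-4.2,0,0.02],[1,-0.5,-4.2,0,0.02],[1,-0.5,-4.2,0,0.02],[1,-0.5,-4.2,0,0.02],[1,-0.5,-4.2,0,0.02],[1,0,0,0,0]]])

```text
time: 10.75
eef_pos: [0.4944, 0.1953, 0.188]
tool_rot: [-0.0, 0.998, 0.068, -0.0]
contact_force: [-0.7, 0.8, -1.0]
opening: -0.0001
```

>>> servo_tool(series=[[[1,0,-2,0,0.01],[1,0,-2,0,0.01],[1,0,-2,0,0.01],[1,0,-2,0,0.01],[1,0,0,0,0]]])

```text
time: 11.17
eef_pos: [0.4935, 0.2026, 0.1879]
tool_rot: [0.0, 0.999, 0.047, -0.0]
contact_force: [1.0, -1.4, -0.1]
opening: 0.0004
```

```bash
python3 look.py d2.png
```

```text
11.1667 [0.4935 0.2026 0.1879] [ 1.0447 -1.414  -0.1169] [-0.2485 -0.0192  0.0404] [ 0.3419  0.1535 -0.8483  1.7398  0.1199  1.3021 -0.4381] 5.4165491916978175
```

View pics/d2.png

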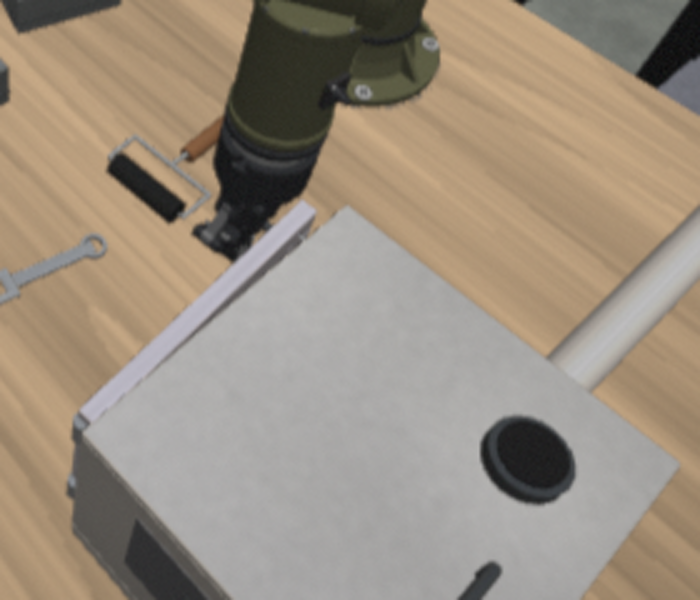

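Near the catch now; pushing on steadily while watching the force.

>>> servo_tool(series=[[[1,0,-2,0,0.01],[1,0,-2,0,0.01],[1,0,-2,0,0.01],[1,0,-2,0,0.01]]])

```text
time: 11.6
eef_pos: [0.4927, 0.2105, 0.1879]
tool_rot: [0.0, 1.0, 0.027, -0.0]
contact_force: [0.7, 0.8, -0.4]
opening: -0.0001
```

>>> servo_tool(series=[[[1,0,-2,0,0],[1,0,-2,0,0]]])

```text
time: 11.77
eef_pos: [0.4927, 0.2136, 0.188]
tool_rot: [0.001, 1.0, 0.027, -0.0]
contact_force: [-1.2, -9.0, 4.0]
opening: -0.0001
```

>>> servo_tool(series=[[[1,0,-2,0,0],[1,0,-2,0,0]]])

```text
time: 11.93
eef_pos: [0.4927, 0.2135, 0.1881]
tool_rot: [0.004, 1.0, 0.026, -0.001]
contact_force: [-3.6, -16.1, 8.5]
opening: -0.0002
```

```bash
python3 look.py d3.png
```

```text
11.9333 [0.4927 0.2135 0.1881] [ -3.6273 -16.1427   8.4674] [-3.276   0.7293  0.0169] [ 0.3128  0.1685 -0.8508  1.7277  0.1381  1.3105 -0.5154] 2.978826406963452
```

View pics/d3.png

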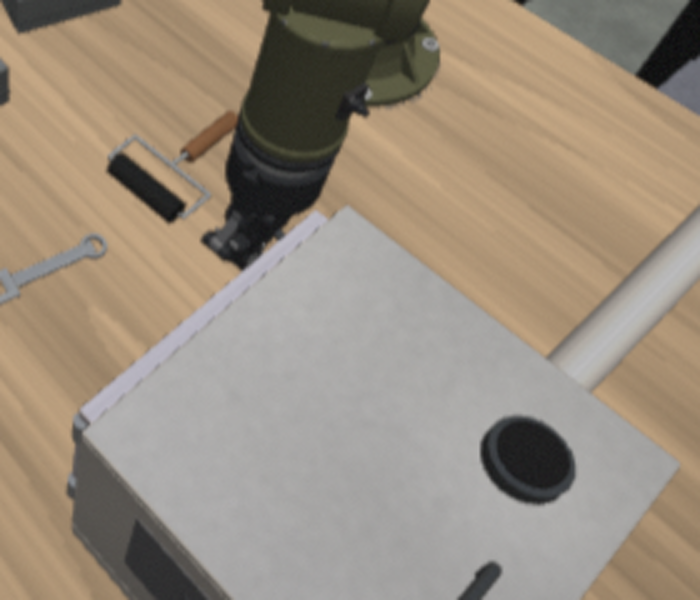

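Force climbs against a hard stop and the door looks flush. Backing away and measuring the door's angle.

>>> servo_tool(series=[[[1,0,4,0,0],[1,0,8,0,0],[1,0,20,0,0],[1,0,30,0,0],[1,0,30,0,0],[1,0,0,0,0],[1,0,0,0,0]]])

```text
time: 12.62
eef_pos: [0.4979, 0.1254, 0.1879]
tool_rot: [-0.0, 1.0, 0.026, 0.0]
contact_force: [0.2, 1.7, -0.7]
opening: 0.0001
```

```bash
cat > door.py <<'E'
from h import *
np.set_printoptions(precision=4,suppress=True)
for n in("top","scene"):
    im,d=viewer.capture(n); W=cloud(n,d); X=W.reshape(-1,3)
    save('door_'+n+'.png',cv2.resize(im[100:340,90:420] if n=='top' else im[160:400,320:600],None,fx=2.4,fy=2.4,interpolation=cv2.INTER_CUBIC))
    m=(X[:,0]>.40)&(X[:,0]<.69)&(X[:,1]>.19)&(X[:,1]<.27)&(X[:,2]>.225)&(X[:,2]<.2425)
    P=X[m]; print(n,len(P))
    if len(P)>10:
        l=cv2.fitLine(P[:,:2].astype(np.float32),cv2.DIST_HUBER,0,.001,.001).ravel(); print('door deg',np.degrees(np.arctan(l[1]/l[0])),P.mean(0))
        for a in np.arange(.4,.7,.05):
            k=(P[:,0]>a)&(P[:,0]<a+.05); print(a.round(2),k.sum(),P[k][:,1].min() if k.any() else '',P[k][:,1].mean() if k.any() else '')
    m=(X[:,0]>.42)&(X[:,0]<.69)&(X[:,1]>.2)&(X[:,1]<.5)&(X[:,2]>.244)&(X[:,2]<.256); P=X[m]
    E=[]
    for a in np.arange(.42,.69,.015):
        k=(P[:,0]>a)&(P[:,0]<a+.015)
        if k.sum()>5: E.append((P[k][:,0].mean(),np.percentile(P[k][:,1],1)))
    E=np.array(E); print('front edge deg',np.degrees(np.polyfit(E[:,0],E[:,1],1)[0]))
E
python3 door.py; python3 look.py d4.png
```

```text
top 224
door deg 1.0775061 [0.5579 0.2367 0.2338]
0.4 75 0.22062805136085917 0.2320733642383613
0.45 25 0.2307668894687486 0.23859503247862338
0.5 1 0.26664712663517215 0.26664712663517215
0.55 0  
0.6 45 0.22796311211413142 0.23816383345246686
0.65 78 0.22920845914668977 0.2394234581902415
front edge deg 3.410684319461667
scene 821
door deg 2.4254193 [0.5612 0.2352 0.2359]
0.4 91 0.222151258564757 0.22973333402203894
0.45 132 0.22361436499342963 0.23150498736291614
0.5 141 0.22533379098154907 0.2336598893406178
0.55 149 0.2275645934176084 0.23579939214502138
0.6 164 0.2291558615323766 0.23784547829515815
0.65 144 0.23163379421474634 0.23980530801261704
front edge deg 2.334676631849569
12.7167 [0.4974 0.1282 0.1881] [-0.0853  0.4236  0.7831] [-0.0011 -0.0151  0.0633] [ 0.456   0.0889 -0.7923  1.7861  0.0648  1.2927 -0.2961] 3.209218927455986
```

View pics/d4.png

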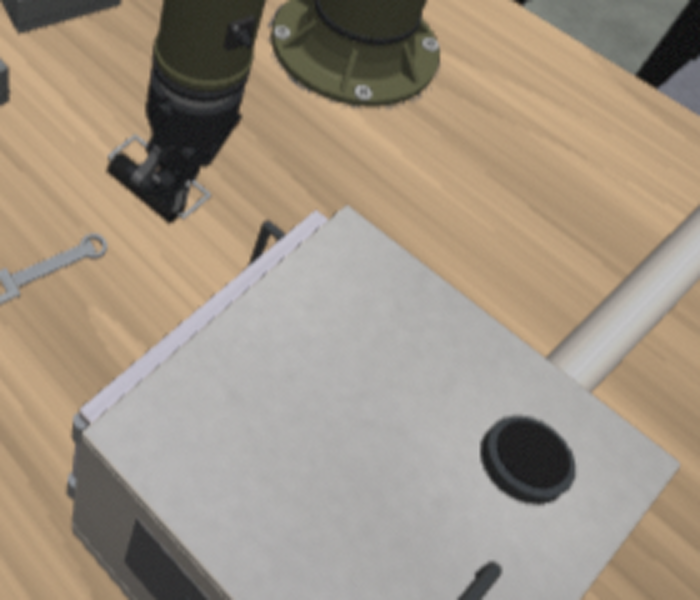

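View pics/Td4.png

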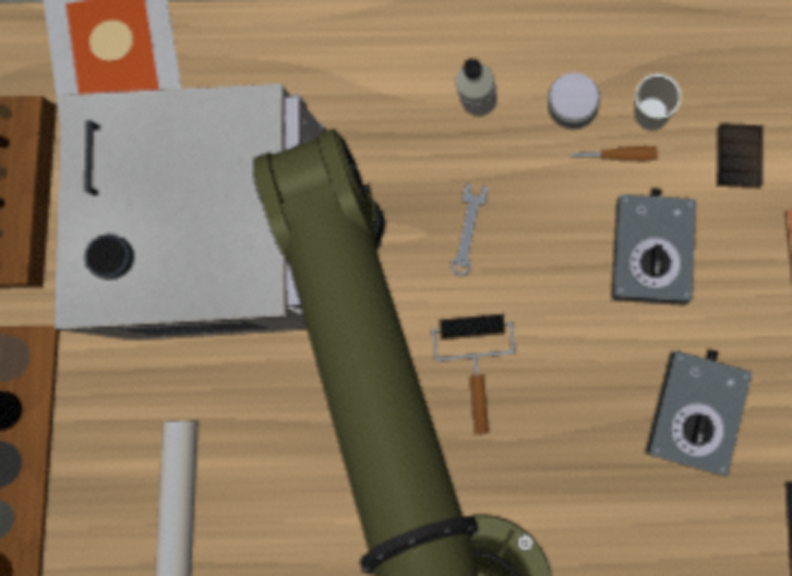

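Door measures 2.43° against the cabinet's 2.33°, so it is home (the catch would have sprung it to over 3.1° more). The spanner and the other bystanders look unmoved. Now the knob.

```bash
python3 - <<'E'
from h import *
np.set_printoptions(precision=4,suppress=True)
s=sense()
plan(np.array([.4979,.1267,.188]),yaw(s['tool_rot']),[.4824,-.2739,.20],np.radians(85.1),18,0)
E
```

```text
[[[0, -2.0, 22.0, -1.0, -0.08], [0, -4.0, 22.0, 0.0, -0.08], [0, -6.0, 22.0, -1.0, -0.08], [0, -7.0, 21.0, -1.0, -0.075], [0, -9.0, 20.0, 0.0, -0.08], [0, -10.0, 20.0, -1.0, -0.08], [0, -12.0, 18.0, -1.0, -0.08], [0, -14.0, 18.0, 0.0, -0.08]]]
[[[0, -15.0, 17.0, -1.0, -0.08], [0, -16.0, 15.0, -1.0, -0.08], [0, -17.0, 14.0, 0.0, -0.075], [0, -19.0, 13.0, -1.0, -0.08], [0, -19.0, 11.0, -1.0, -0.08], [0, -20.0, 9.0, 0.0, -0.08], [0, -21.0, 8.0, -1.0, -0.08], [0, -21.0, 7.0, -1.0, -0.08]]]
[[[0, -22.0, 4.0, 0.0, -0.08], [0, -22.0, 3.0, -1.0, -0.08]]]
end [ 0.4825 -0.2738  0.2   ] 85.23553855302649
```

>>> servo_tool(series=[[[0,-2,22,-1,-0.08],[0,-4,22,0,-0.08],[0,-6,22,-1,-0.08],[0,-7,21,-1,-0.075],[0,-9,20,0,-0.08],[0,-10,20,-1,-0.08],[0,-12,18,-1,-0.08],[0,-14,18,0,-0.08]]])

```text
time: 13.48
eef_pos: [0.4904, -0.0503, 0.1933]
tool_rot: [0.0, 0.94, 0.341, 0.0]
contact_force: [0.6, -0.7, -0.0]
opening: 0.0856
```

>>> servo_tool(series=[[[0,-15,17,-1,-0.08],[0,-16,15,-1,-0.08],[0,-17,14,0,-0.075],[0,-19,13,-1,-0.08],[0,-19,11,-1,-0.08],[0,-20,9,0,-0.08],[0,-21,8,-1,-0.08],[0,-21,7,-1,-0.08]]])

```text
time: 14.15
eef_pos: [0.4837, -0.2287, 0.199]
tool_rot: [-0.0, 0.786, 0.618, 0.0]
contact_force: [0.0, 0.8, -0.3]
opening: 0.0855
```

>>> servo_tool(series=[[[0,-22,4,0,-0.08],[0,-22,3,-1,-0.08],[0,0,0,0,0],[0,0,0,0,0],[0,0,0,0,0]]])

```text
time: 14.57
eef_pos: [0.4818, -0.2717, 0.1998]
tool_rot: [-0.0, 0.736, 0.677, 0.0]
contact_force: [-0.1, -0.2, -0.4]
opening: 0.085
```

```bash
cat > kn.py <<'E'
from h import *
import sys
np.set_printoptions(precision=4,suppress=True)
s=sense(); p=s['eef_pos']; print(s['time'],p,s['opening'],s['contact_force'],s['wrist_torque'],s['joint_positions'],np.degrees(yaw(s['tool_rot'])))
im,d=viewer.capture("scene"); np.savez('kn.npz',im=im,d=d)
k=[.4824,-.2739]
for nm,q in (('tcp',p),('knob.111',[*k,.111]),('knob.081',[*k,.081])): print(nm,proj("scene",[q]))
u,v=proj("scene",[[*k,.1]])[0].astype(int); 
c=im[max(0,v-60):v+40,u-60:u+60]; print('crop',u-60,max(0,v-60)); save(sys.argv[1],cv2.resize(c,None,fx=6,fy=6,interpolation=cv2.INTER_CUBIC))
E
python3 kn.py k1.png
```

```text
14.5667 [ 0.4818 -0.2717  0.1998] 0.08500354162983488 [-0.0758 -0.1684 -0.3501] [ 0.0111 -0.0172 -0.0346] [ 0.9034  0.1471 -0.4797  1.6878  0.0686  1.324   1.8977] 85.16305163740519
tcp [[296.5079 151.5223]]
knob.111 [[297.9207 172.5544]]
knob.081 [[298.5461 179.219 ]]
crop 238 115
```

View pics/k1.png

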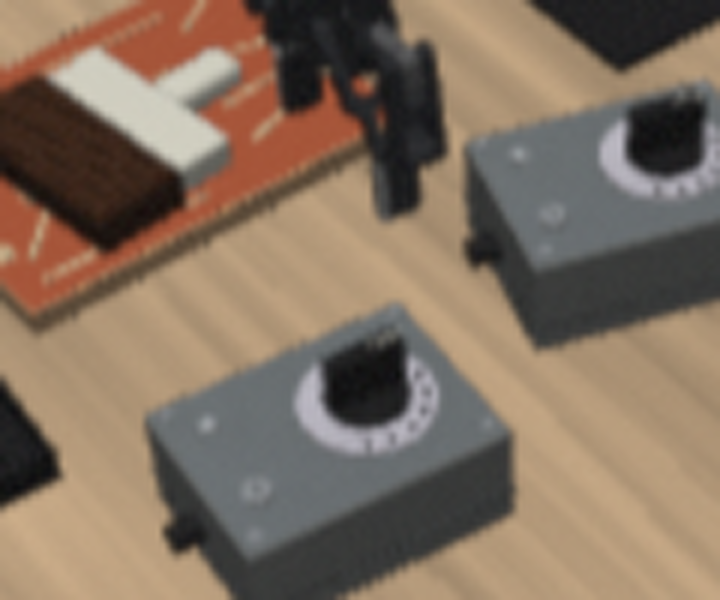

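>>> servo_tool(series=[[[0,-2,0,30,0],[0,0,0,35,0],[0,0,0,30,0],[0,0,0,20,0],[0,0,0,0,0],[0,0,0,0,0]]])

```text
time: 15.12
eef_pos: [0.4808, -0.2738, 0.0846]
tool_rot: [-0.001, 0.736, 0.677, -0.0]
contact_force: [0.3, -0.2, -0.0]
opening: 0.0855
```

```bash
python3 kn.py k2.png
```

```text
15.1167 [ 0.4808 -0.2738  0.0846] 0.08550696487065941 [ 0.2693 -0.1586 -0.0293] [-0.037   0.0153  0.0438] [ 0.8884  0.2444 -0.4719  1.8231  0.1227  1.1047  1.86  ] 85.19601237454125
tcp [[298.909 178.217]]
knob.111 [[297.9207 172.5544]]
knob.081 [[298.5461 179.219 ]]
crop 238 115
```

View pics/k2.png

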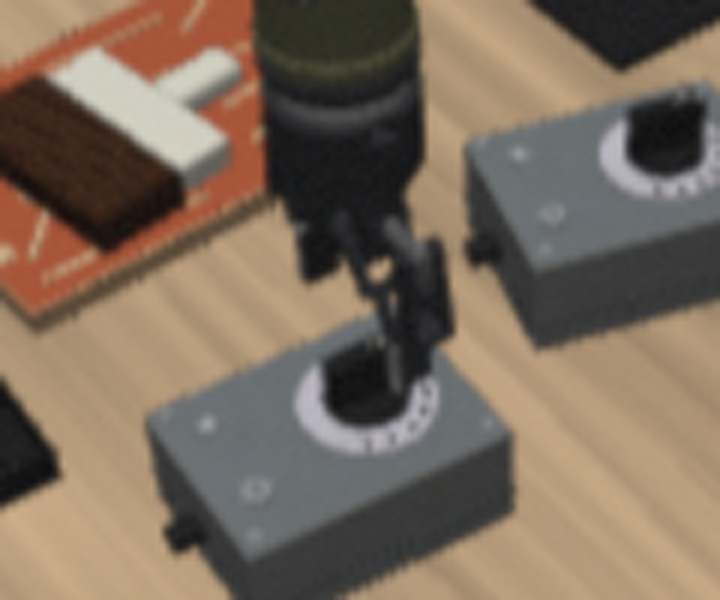

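>>> servo_tool(series=[[[0,0,0,5,0],[0,0,0,5,0],[0,0,0,5,0],[0,0,0,0,0],[0,0,0,0,0]]])

```text
time: 15.58
eef_pos: [0.4807, -0.2755, 0.0699]
tool_rot: [-0.0, 0.737, 0.676, -0.0]
contact_force: [0.4, -0.1, -0.6]
opening: 0.0854
```

```bash
python3 kn.py k3.png
```

```text
15.5833 [ 0.4807 -0.2755  0.0699] 0.0853862270341226 [ 0.3694 -0.0594 -0.6018] [ 0.0713 -0.0143 -0.0289] [ 0.8861  0.2607 -0.4684  1.8366  0.1328  1.0753  1.8528] 85.07746852645646
tcp [[298.9334 181.0856]]
knob.111 [[297.9207 172.5544]]
knob.081 [[298.5461 179.219 ]]
crop 238 115
```

View pics/k3.png

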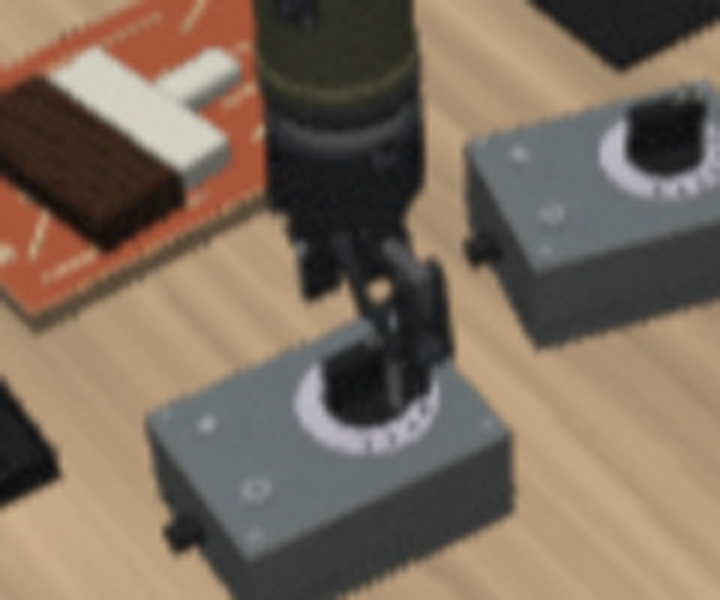

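```bash
python3 - <<'E'
from h import *
np.set_printoptions(precision=1,suppress=True)
for z in(.07,.08,.09,.1,.11,.12): 
    q=proj("scene",[[.4845,-.2330,z],[.477,-.318,z],[.495,-.234,z]]); print(z,((q-[238,115])*6).ravel())
E
```

```text
0.07 [406.2 446.2 326.2 348.6 388.7 454.4]
0.08 [405.3 433.3 324.8 335.6 387.7 441.5]
0.09 [404.3 420.2 323.3 322.4 386.6 428.4]
0.1 [403.3 407.  321.8 309.  385.4 415.1]
0.11 [402.3 393.5 320.3 295.5 384.3 401.7]
0.12 [401.2 379.9 318.8 281.8 383.2 388.1]
```

>>> servo_tool(series=[[[0,0,0,3,0],[0.5,0,0,0,0],[0.7,0,0,0,0],[0.7,0,0,0,0],[0.7,0,0,0,0],[0.7,0,0,0,0]]])

```text
time: 16.13
eef_pos: [0.4809, -0.2755, 0.0671]
tool_rot: [0.0, 0.737, 0.676, -0.0]
contact_force: [-0.2, -0.1, 0.1]
opening: 0.0268
```

```bash
python3 kn.py k4.png
```

```text
16.1333 [ 0.4809 -0.2755  0.0671] 0.026778638583691356 [-0.1543 -0.072   0.1307] [ 0.0567 -0.0125  0.0129] [ 0.8853  0.2641 -0.468   1.839   0.1348  1.0695  1.8513] 85.0855758485608
tcp [[298.9192 181.7202]]
knob.111 [[297.9207 172.5544]]
knob.081 [[298.5461 179.219 ]]
crop 238 115
```

View pics/k4.png

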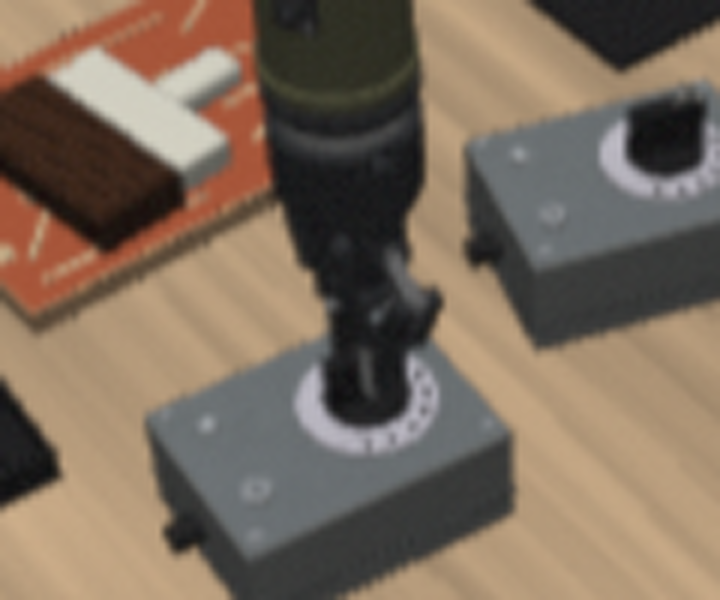

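>>> servo_tool(series=[[[0.75,1,0,0,0],[0.8,0,0,0,0],[0.82,0,0,0,0],[0.84,0,0,0,0],[0.86,0,0,0,0],[0.88,0,0,0,0],[0.88,0,0,0,0]]])

```text
time: 16.77
eef_pos: [0.481, -0.274, 0.0672]
tool_rot: [-0.0, 0.737, 0.676, 0.0]
contact_force: [-1.3, 2.4, 3.8]
opening: 0.0123
```

```bash
python3 kn.py k5.png
```

```text
16.7667 [ 0.481  -0.274   0.0672] 0.012295147424835808 [-1.2994  2.3787  3.7965] [0.5737 0.2571 0.0102] [ 0.8842  0.2631 -0.4691  1.84    0.1341  1.07    1.8497] 85.10300990277133
tcp [[299.1688 181.9746]]
knob.111 [[297.9207 172.5544]]
knob.081 [[298.5461 179.219 ]]
crop 238 115
```

View pics/k5.png

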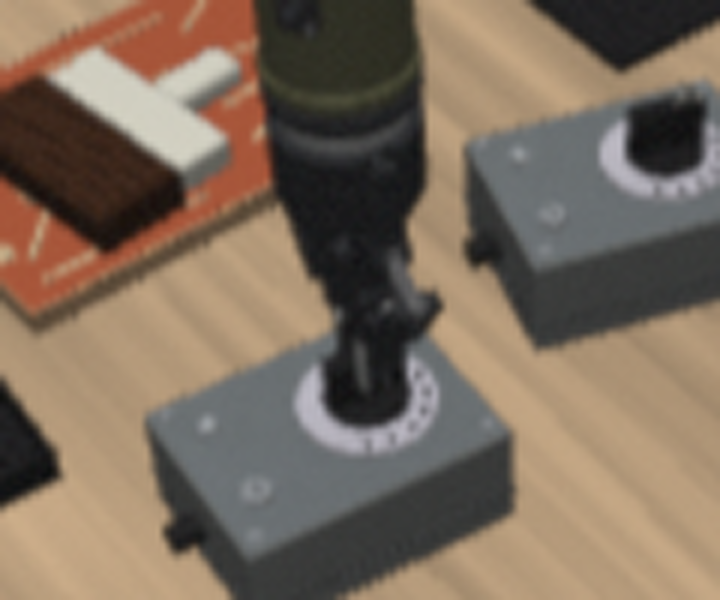

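>>> servo_tool(series=[[[1,0,0,0,0],[1,0,0,0,0],[1,0,0,0,0]]])

```text
time: 17.07
eef_pos: [0.481, -0.274, 0.0672]
tool_rot: [-0.0, 0.737, 0.676, 0.0]
contact_force: [-1.3, 3.5, 5.4]
opening: 0.0126
```

```bash
python3 - <<'E'
from h import *
s=sense(); print(s['opening'],s['contact_force'],s['wrist_torque'])
E
```

```text
0.01262844776146987 [-1.27950621  3.54004845  5.38312642] [ 0.85260462  0.33207734 -0.02361806]
```

```bash
cat > q.py <<'E'
from h import *
s=sense(); a=np.degrees(yaw(s['tool_rot'])); print('t %.2f turned %.3f rad  Tz %.3f F %s op %.4f q7 %.3f xy %s'%(s['time'],np.radians(85.1-a),s['wrist_torque'][2],np.round(s['contact_force'],1),s['opening'],s['joint_positions'][6],np.round(s['eef_pos'],4)))
E
python3 q.py
```

```text
t 17.07 turned -0.000 rad  Tz -0.024 F [-1.3  3.5  5.4] op 0.0126 q7 1.850 xy [ 0.481  -0.274   0.0672]
```

>>> servo_tool(series=[[[1,0,0,0,0.05],[1,0,0,0,0.05],[1,0,0,0,0]]])

```text
time: 17.32
eef_pos: [0.4811, -0.2738, 0.0672]
tool_rot: [-0.0, 0.77, 0.638, 0.0]
contact_force: [-1.8, 3.8, 5.4]
opening: 0.0124
```

```bash
python3 q.py
```

```text
t 17.32 turned 0.101 rad  Tz 0.187 F [-1.8  3.8  5.4] op 0.0124 q7 1.751 xy [ 0.4811 -0.2738  0.0672]
```

>>> servo_tool(series=[[[1,0,0,0,0.05],[1,0,0,0,0.05],[1,0,0,0,0]]])

```text
time: 17.57
eef_pos: [0.4811, -0.2736, 0.0672]
tool_rot: [-0.0, 0.801, 0.599, 0.0]
contact_force: [-1.7, 4.4, 6.8]
opening: 0.0126
```

```bash
python3 q.py; python3 kn.py k6.png >/dev/null
```

```text
t 17.57 turned 0.201 rad  Tz 0.138 F [-1.7  4.4  6.8] op 0.0126 q7 1.655 xy [ 0.4811 -0.2736  0.0672]
```

View pics/k6.png

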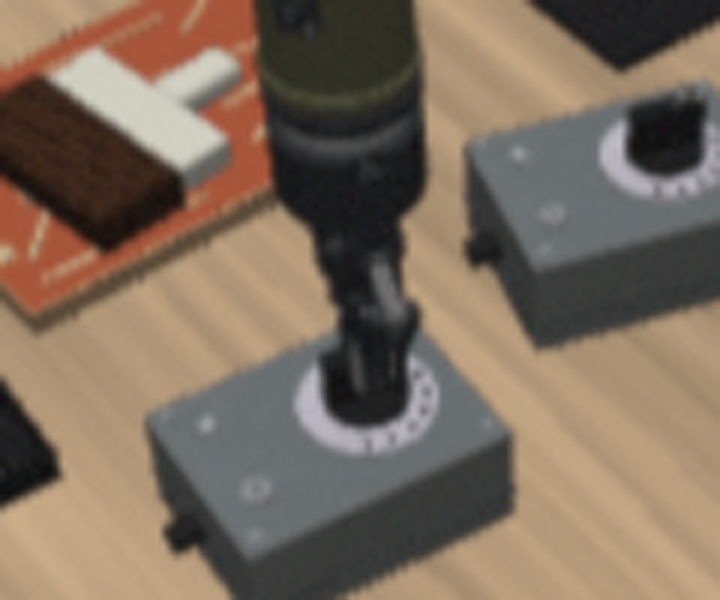

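Torque 0.187 at 0.10 rad and 0.138 at 0.20 rad: the knob turns with the tool and the ripple can be felt. Continuing.

>>> servo_tool(series=[[[1,0,0,0,0.05],[1,0,0,0,0.05],[1,0,0,0,0]]])

```text
time: 17.87
eef_pos: [0.4812, -0.2734, 0.0673]
tool_rot: [-0.0, 0.83, 0.558, 0.0]
contact_force: [-1.0, 5.7, 6.1]
opening: 0.0127
```

```bash
python3 q.py
```

```text
t 17.87 turned 0.301 rad  Tz 0.072 F [-1.   5.7  6.1] op 0.0127 q7 1.558 xy [ 0.4812 -0.2734  0.0673]
```

>>> servo_tool(series=[[[1,0,0,0,0.06],[1,0,0,0,0.06],[1,0,0,0,0]]])

```text
time: 18.12
eef_pos: [0.4813, -0.2732, 0.0672]
tool_rot: [-0.001, 0.862, 0.507, 0.0]
contact_force: [-0.7, 5.6, 5.7]
opening: 0.0123
```

```bash
python3 q.py
```

```text
t 18.12 turned 0.422 rad  Tz 0.157 F [-0.7  5.6  5.7] op 0.0123 q7 1.441 xy [ 0.4813 -0.2732  0.0672]
```

>>> servo_tool(series=[[[1,0,0,0,0.05],[1,0,0,0,0.05],[1,0,0,0,0]]])

```text
time: 18.37
eef_pos: [0.4814, -0.273, 0.0672]
tool_rot: [-0.001, 0.886, 0.464, 0.0]
contact_force: [-0.2, 4.6, 5.0]
opening: 0.0126
```

```bash
python3 q.py
```

```text
t 18.37 turned 0.521 rad  Tz 0.199 F [-0.2  4.6  5. ] op 0.0126 q7 1.345 xy [ 0.4814 -0.273   0.0672]
```

>>> servo_tool(series=[[[1,0,0,0,0.05],[1,0,0,0,0.05],[1,0,0,0,0]]])

```text
time: 18.62
eef_pos: [0.4815, -0.2728, 0.0672]
tool_rot: [-0.001, 0.908, 0.419, 0.0]
contact_force: [-0.7, 5.8, 5.5]
opening: 0.0123
```

```bash
python3 q.py
```

```text
t 18.62 turned 0.621 rad  Tz 0.184 F [-0.7  5.8  5.5] op 0.0123 q7 1.248 xy [ 0.4815 -0.2728  0.0672]
```

>>> servo_tool(series=[[[1,0,0,0,0.05],[1,0,0,0,0.05],[1,0,0,0,0]]])

```text
time: 18.87
eef_pos: [0.4817, -0.2727, 0.0673]
tool_rot: [-0.001, 0.928, 0.373, 0.001]
contact_force: [0.3, 5.9, 4.8]
opening: 0.0123
```

```bash
python3 q.py
```

```text
t 18.87 turned 0.721 rad  Tz 0.090 F [0.3 5.9 4.8] op 0.0123 q7 1.150 xy [ 0.4817 -0.2727  0.0673]
```

>>> servo_tool(series=[[[1,0,0,0,0.05],[1,0,0,0,0.05],[1,0,0,0,0]]])

```text
time: 19.12
eef_pos: [0.4818, -0.2725, 0.0672]
tool_rot: [-0.001, 0.945, 0.326, 0.001]
contact_force: [0.2, 6.4, 4.3]
opening: 0.0127
```

```bash
python3 q.py
```

```text
t 19.12 turned 0.821 rad  Tz 0.093 F [0.2 6.4 4.3] op 0.0127 q7 1.054 xy [ 0.4818 -0.2725  0.0672]
```

>>> servo_tool(series=[[[1,0,0,0,0.05],[1,0,0,0,0.05],[1,0,0,0,0]]])

```text
time: 19.37
eef_pos: [0.4819, -0.2724, 0.0672]
tool_rot: [-0.001, 0.96, 0.279, 0.001]
contact_force: [-0.1, 5.9, 4.4]
opening: 0.0126
```

```bash
python3 q.py
```

```text
t 19.37 turned 0.920 rad  Tz 0.233 F [-0.1  5.9  4.4] op 0.0126 q7 0.957 xy [ 0.4819 -0.2724  0.0672]
```

>>> servo_tool(series=[[[1,0,0,0,0.05],[1,0,0,0,0.05],[1,0,0,0,0]]])

```text
time: 19.62
eef_pos: [0.4821, -0.2723, 0.0672]
tool_rot: [-0.001, 0.973, 0.23, 0.001]
contact_force: [0.3, 6.4, 4.1]
opening: 0.0127
```

```bash
python3 q.py
```

```text
t 19.62 turned 1.020 rad  Tz 0.179 F [0.3 6.4 4.1] op 0.0127 q7 0.859 xy [ 0.4821 -0.2723  0.0672]
```

>>> servo_tool(series=[[[1,0,0,0,0.05],[1,0,0,0,0.05],[1,0,0,0,0]]])

```text
time: 19.87
eef_pos: [0.4824, -0.2722, 0.0672]
tool_rot: [-0.001, 0.983, 0.181, 0.001]
contact_force: [1.1, 6.0, 4.4]
opening: 0.0125
```

```bash
python3 q.py
```

```text
t 19.87 turned 1.120 rad  Tz 0.091 F [1.1 6.  4.4] op 0.0125 q7 0.762 xy [ 0.4824 -0.2722  0.0672]
```

>>> servo_tool(series=[[[1,0,0,0,0.04],[1,0,0,0,0.04],[1,0,0,0,0]]])

```text
time: 20.12
eef_pos: [0.4825, -0.2721, 0.0672]
tool_rot: [-0.001, 0.99, 0.142, 0.001]
contact_force: [2.0, 6.6, 3.2]
opening: 0.0125
```

```bash
python3 q.py; python3 kn.py k7.png|head -3
```

```text
t 20.12 turned 1.200 rad  Tz 0.129 F [2.  6.6 3.2] op 0.0125 q7 0.685 xy [ 0.4825 -0.2721  0.0672]
20.1167 [ 0.4825 -0.2721  0.0672] 0.012509421659994722 [1.961  6.6095 3.1862] [ 1.4185 -0.2297  0.1294] [ 0.7516  0.2464 -0.3202  1.8445  0.0848  1.0634  0.6847] 16.353197397837526
tcp [[299.1193 182.5203]]
knob.111 [[297.9207 172.5544]]
```

View pics/k7.png

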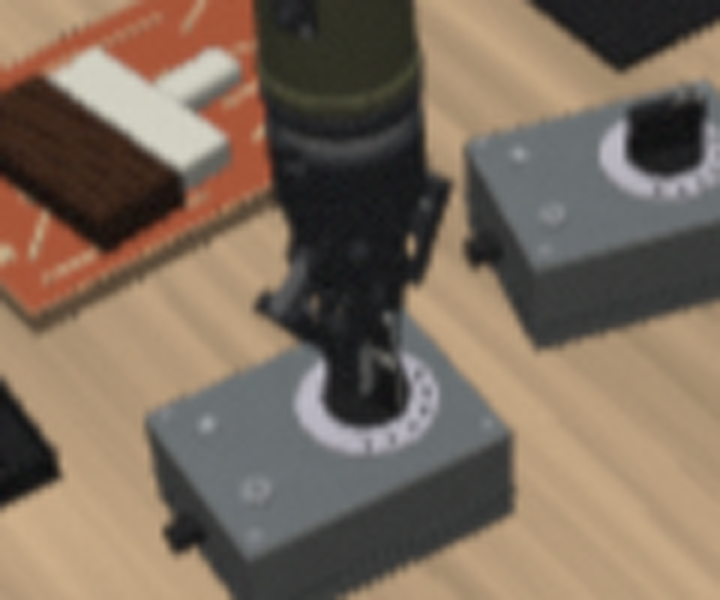

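>>> servo_tool(series=[[[1,0,0,0,0.03],[1,0,0,0,0.03],[1,0,0,0,0],[1,0,0,0,0],[1,0,0,0,0]]])

```text
time: 20.58
eef_pos: [0.4826, -0.2721, 0.0673]
tool_rot: [-0.001, 0.994, 0.113, 0.001]
contact_force: [1.3, 6.5, 3.3]
opening: 0.0123
```

```bash
python3 q.py; python3 kn.py k8.png >/dev/null; python3 - <<'E'
from h import *
k=np.array([.4824,-.2739])
for n in("scene","top"):
    im,_=viewer.capture(n)
    for x in viewer.landmark_of("knob_pointer",n)[:3]:
        p=onplane(n,*x['xy'],.111)[:2]; d=p-k; print(n,x,p,np.hypot(*d),'knob rad',(np.radians(175.1)-np.arctan2(d[1],d[0])+np.pi)%(2*np.pi)-np.pi)
    if n=='top': save('topk8.png',cv2.resize(im[100:320,90:430],None,fx=2.2,fy=2.2)); 
E
python3 door.py | grep deg; python3 q.py
```

```text
t 20.58 turned 1.258 rad  Tz 0.200 F [1.3 6.5 3.3] op 0.0123 q7 0.628 xy [ 0.4826 -0.2721  0.0673]
scene {'xy': [360.1, 131.7], 'conf': 0.53} [ 0.20191139 -0.30276819] 0.28197027051052975 knob rad -0.18808109927336147
scene {'xy': [302.5, 173.2], 'conf': 0.5} [ 0.472823   -0.26276825] 0.014684506077114414 knob rad 0.7748133784954603
top {'xy': [380.3, 285.1], 'conf': 0.49} [ 0.21155612 -0.32357415] 0.275361456160324 knob rad -0.26691035532853036
door deg 2.4145737 [0.5465 0.2343 0.2337]
front edge deg 2.4056587639853437
door deg 2.4464366 [0.561  0.2352 0.2359]
front edge deg 2.3388400735132158
t 20.93 turned 1.258 rad  Tz 0.141 F [2.1 6.3 4.2] op 0.0127 q7 0.628 xy [ 0.4826 -0.2721  0.0672]
```

View pics/k8.png

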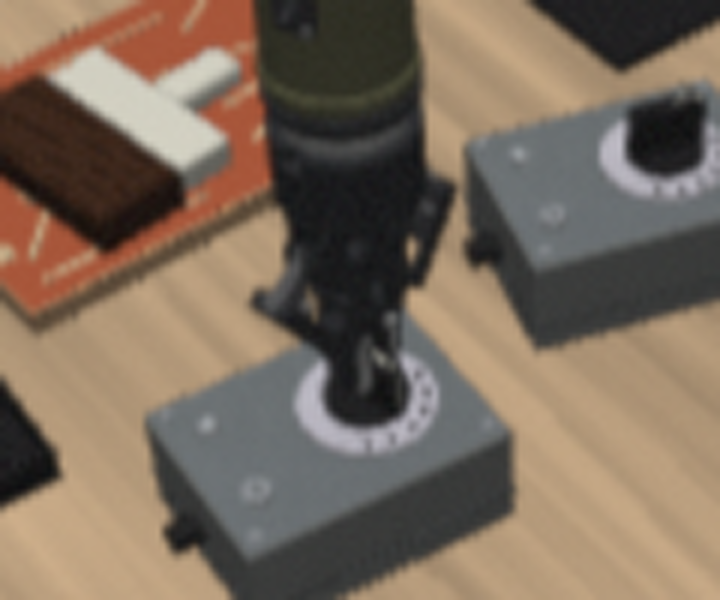

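View pics/topk8.png

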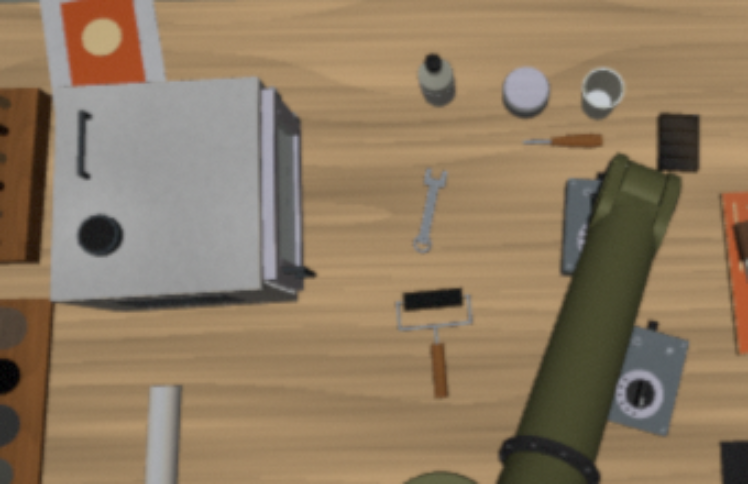

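```bash
python3 - <<'E'
from h import *
np.set_printoptions(precision=1,suppress=True)
k=np.array([.4824,-.2739])
for kr in(.8,1.0,1.257,1.4):
    a=np.radians(175.1)-kr; q=proj("scene",[[*(k+r*np.array([np.cos(a),np.sin(a)])),.111] for r in(.01,.016,.022)]); print(kr,((q-[238,115])*6).ravel())
z=np.load('kn.npz')['im'][165:185,288:312]; save('k9.png',cv2.resize(z,None,fx=25,fy=25,interpolation=cv2.INTER_NEAREST))
print('crop origin k8:',(288-238)*6,(165-115)*6)
E
```

```text
0.8 [378.1 348.3 389.3 350.1 400.5 351.9]
1.0 [376.7 350.9 387.1 354.3 397.4 357.7]
1.257 [373.9 354.  382.6 359.2 391.3 364.4]
1.4 [371.9 355.4 379.4 361.5 386.9 367.6]
crop origin k8: 300 300
```

View pics/k9.png

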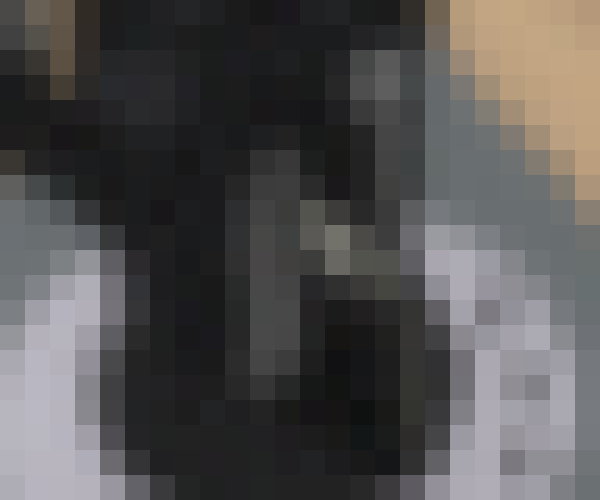

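The pale pointer streak runs from about (300.5,173.5) to (303.5,176.5) px. That matches the prediction for 1.257 rad at one-pixel accuracy, and it agrees with the torque phase. I'll hold a little longer, then hand in.

>>> servo_tool(series=[[[1,0,0,0,0],[1,0,0,0,0],[1,0,0,0,0],[1,0,0,0,0],[1,0,0,0,0],[1,0,0,0,0]]])

```text
time: 21.43
eef_pos: [0.4826, -0.2721, 0.0672]
tool_rot: [-0.001, 0.994, 0.113, 0.001]
contact_force: [1.6, 6.6, 3.3]
opening: 0.0129
```

```bash
python3 q.py; python3 -c "
from h import *
finish_job()"
```

```text
t 21.43 turned 1.258 rad  Tz 0.146 F [1.6 6.6 3.3] op 0.0129 q7 0.628 xy [ 0.4826 -0.2721  0.0672]
the job is handed in; nothing more can be done
```

The door is shut on its catch, and I handed in the job at about 21 s with the fingers still holding the knob on its third click. No verdict was reported.

- **Door:** I pushed it shut slowly with the closed fingers on the top rail until it stopped hard (about 16 N). Measured afterwards and again just before hand-in, its angle matched the cabinet front to within about 0.1°.
- **Knob:** I gripped the bar of the control box farthest from the base and turned the tool 1.258 rad clockwise in small steps. The turning torque fell and rose three times, with the lows near 0.31, 0.77 and 1.15 rad. It stood at 0.15 to 0.20 Nm at the end, and the opening between the fingers stayed steady at 12.3 to 12.9 mm, so I saw no sign of slip.
- **Bystanders:** they looked unmoved in the top view before hand-in. I judged that by eye and did not measure it.

**Checks that failed or disagreed:**
- My first push went over the top of the door, moving it only about 4°. The fingertips look 20 to 30 mm higher in the pictures than the reported tool position, so I worked about that much lower from then on.
- The trained network put the knob's pointer at about 0.77 rad, with low confidence and the pointer half hidden. I went by the torque and by the pointer streak seen in the picture, which both fit 1.257 rad to about a pixel.

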